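# Load a cartridge into the bench analyser

## Robot

A 7-joint arm with a two-finger parallel gripper is mounted at the origin on the work surface. World frame = base frame: x ahead of the robot, y to its left, z up, the work surface at z = 0. Lengths are in mm, angles in rad, forces in N, time in s.
With the tool pointing down it reaches from about 425 to 1025 mm from the base axis. Payload 9.4 kg.
Tool frame: the origin (TCP) lies at the very end of the fingers, on their centre line; the grasp point (between the pads) lies 19 mm behind it; z points along the fingers, y is the direction in which the jaws open and shut (so a half turn about z gives the same grasp; the last joint's range is limited). The gripper opens to 93 mm and grips with 3 to 60 N. Pads are 15 mm wide; open, the fingers measure 128 mm over their backs; the gripper's body (75 mm by 188 mm) begins 65 mm behind the grasp point.
Start: joints at [-1.328, 0.599, -0.003, 1.599, 0.002, 0.943, -0.08], TCP at [227.928, 688.239, 218.618] pointing down, gripper open.
Joint ranges: [-2.57, 2.57], [-0.35, 1.97], [-1.29, 1.29], [0.11, 2.56], [-1.05, 4.19], [0.11, 1.86], [-2.63, 2.63]. Speed limits (rad/s): [2.22, 2.22, 3.01, 3.01, 3.14, 3.14, 3.14].

## Interface

Orientations are given as a 3x3 rotation matrix whose columns are the frame's x, y, z axes.
In Python, from workcell import env gives the robot as it stands.
- The arm moves only by the tool apply_moves, never from a script. Its argument "series" is a list of rows, each an object of numbers: "tx", "ty", "tz": the shift along the tool's x, y, z each as a share of 0.3 m, from -1 to 1; "rx", "ry", "rz": the turn, a rotation vector about the tool's x, y, z each as a share of 90 degrees, from -1 to 1; "fingers": the opening, from 0 (shut) to 1 (fully open). A call has 1 to 10 rows; each row is the pose to reach, as a shift and turn from the pose commanded when the call began, along the tool's axes at that moment; what a row does not reach only later rows make up. A row lasts 1/12 s, in which the tool goes at most 41.7 mm and 7.16 degrees, less where a joint would pass 70% of its speed; a pose out of reach is approached as far as the arm can. A call with a number of a shift or a turn outside -1 to 1 is refused whole. A call with a gripper value outside its range is refused whole. The fingers move at their own pace and stop on an object; "squeeze" is the grip in N (left out, the last holds). Time passes only in rows, so rows that repeat a pose let the fingers close. It gives the time, the measured TCP pose, the force and the opening at its end, in the units of the state.
- env.get_obs(): the state, without advancing time (a new reading comes with each control period).
- env.camera(name): name is "scene" or "top"; returns (picture, depth): 480x640x3 uint8, blue, green, red; 480x640 float32, mm along the optical axis (not along the pixel's ray), 0 where there is no reading.
- env.camera_model(name): a dict with "fx", "fy", "cx", "cy" (pixels), "R" (3x3) and "t" (3): a world point X has camera coordinates R X + t. Camera axes: x right, y down, z forward; pixel columns grow to the right and rows downward; lengths in mm; the calibration is good to about 2 mm. A picture is of the moment at which its call begins. camera_model takes no time and is no camera call.
- env.job_done(): hands the job in, once; it reports no verdict.
The state is a dict: "clock": time; "joint_positions": joint angles; "joint_velocities": joint speeds; "joint_efforts": joint torques, N m; "eef_pos": TCP position; "tcp_rot": TCP orientation; "ft_force": force on the tool from outside, world axes, zero at the start; "wrist_torque": the same for the moment, N m; "finger_gap": finger opening in mm.
Only numpy, scipy, OpenCV 4.12 (cv2) and the standard library are available. Lean on these libraries where they do the work, as an engineer would, in place of code of your own. Each camera call takes 0.05 s, during which the arm holds its last target.

## Task

Open the analyser on the bench first: pull the recessed paddle handle in the front of its lid to trip the latch as you raise the lid, and let the lid stand fully open. Then stand the cartridge that lies on the bench upright on its foot on the bench and let go of it, take it again and lower it into the analyser's empty bay with its groove towards the arrow mark, until it is fully home; leave the lid open. Leave the cartridge that is already loaded, the tube rack, the tip box and the pipette where they are.

Things in the scene. Friction and masses are not known exactly. Their poses are not given: they have to be found in the camera images.
- analyser: White bench instrument with red trim strip, fixed, front roughly to the robot: 260 deep (x, to its back), 280 wide (y), 180 high with lid shut. Origin: centre of underside. Under the lid a well 170 (x) by 224 (y), its rim 125 and its deck 85 above the bench; in the deck two bays, one empty, whose centre is 85 from the well's front and back walls and 70 from its side wall.
- lid (a joint): Lid: slab 55 thick, 125 to 180 above the bench when shut, hinged along the back. rad: 0 shut and latched, 1.6 upright at its stop. Latched it has 2 mm of play. Gas spring, damped: unlatched it needs a few N at the front edge; let go under 0.5 rad it sinks until its hook rests on the rim (0.06), over 0.6 it rises by itself to 1.6 in about 5 s and stays.
- lid_hinge (a point): On the lid's hinge axis, middle of its width, 125 above the bench; turns with the lid. Axis = this frame's y. Lid shut: x to the analyser's back, z up. Opening turns it about +y: the front edge, 255 before the axis (-x), rises.
- paddle (a joint): Paddle handle: black upright plate set flush in the lid's front, 104 wide, 10 thick, 40 high, upper edge 2 below the lid's top. Behind it a finger pocket 56 front to back, 124 wide, 48 deep, open above; free space before it. Hinged at its lower edge. rad: 0 at rest, 0.55 at its stop as the upper edge comes forward 20; spring-returned, 4 to 7 N. Latch is free from 0.30 on.
- paddle_pivot (a point): On the paddle's hinge axis, middle of its width; turns with the paddle. Axis = this frame's y; pulling turns it about -y. At rest with lid shut its axes are those of lid_hinge and it lies 247 before (-x) and 10 above it. Latch hook hangs below it.
- paddle_grip (a point): Where to pinch the paddle from above, one finger in the pocket, one in front: middle of its thickness and width, 30 above its hinge axis (and 3 before it), 13 below its upper edge. z along the plate to that edge, x through its thickness to the back, y along its width.
- cartridge: Cartridge to load, lying on its broad side on the bench left or right of the analyser: grey block with white head, 46 wide (x), 28 thick (y), 84 long (z), 60 to 130 g. Origin: centre of its grey foot; +z to the white head with three silver ports. Lies with +y up; to be stood with +z up. A key groove 11 wide, 8 deep runs down the middle of its -x side.
- cartridge_groove (a point): Middle of the groove's open side, half-way up: 23 from the cartridge's axis (-x), 42 from its foot.
- bay (a point): Floor centre of the empty bay, 35 above the bench; z up, x to the analyser's back. Pocket 51 (x) by 33 (y), 50 deep from the deck. A rib 6 wide stands 6.5 into it from the middle of its front (-x) wall, up to 4 below the deck; the cartridge sinks only with its groove on that rib, its x, y, z along the bay's. Home, its foot is on the floor, its head 34 above the deck.
- mark (a point): White raised arrow head on the deck, 40 in front (-x) of the empty bay's centre, pointing at the rib: the mark that the groove must face.
- loaded_cartridge: A like cartridge, home in the other bay, 84 beside the empty one (-y): faces 70 from the empty bay's centre. Origin: centre of its foot. Leave alone.
- tube_rack: Small black rack with white tubes, 48 x 84, 37 high, across the analyser from the lying cartridge. Origin: centre of its underside. Leave alone.
- tip_box: Grey box with clear cover, 85 x 120, 64 high, left back. Origin: centre of its underside. Leave alone.
- pipette: White and grey pipette, 240 long, lying right back. Origin: under its middle. Leave alone.
Not all that is in view belongs to the job. Leave any yellow look-alike of the cartridge alone.

How it is judged:
By the outcome, as a careful person would: the job done as asked, in the order asked, and still so for the second after the job is handed in, with the robot touching nothing.
It also fails if it takes over 72 s, if anything falls off the work surface, if the arm or the gripper's body presses on something with over 40 N, if the wrist force passes 120 N, or if a joint passes its speed limit or range.

## Working session

There is one attempt and no reset: what is moved stays moved. The work goes in short steps, Python scripts to look and compute and a tool call to move; the robot and the scene stay as the last step left them, time stands still between calls to the robot, and variables do not carry over. Pictures are saved under pics/ and viewed, and the job is handed in when it is done.

Besides the shell and the picture viewer there is one more tool, called after ">>>" in YAML: its name, and indented under it one key for each argument. apply_moves: Moves the arm, as the interface text tells. Shift numbers are shares of 0.3 m and turn numbers shares of 90 degrees, none past 1 either way. Its arguments: {"type":"object","properties":{"series":{"type":"array"},"squeeze":{"type":"number"}},"required":["series"]}

```bash
ls; mkdir -p pics
cat > h.py <<'E'
import numpy as np, cv2
from workcell import env
def cam(n):
    p,d=env.camera(n); return p,d,env.camera_model(n)
def p2w(m,u,v,d):
    c=np.array([(u-m['cx'])/m['fx']*d,(v-m['cy'])/m['fy']*d,d]); return np.array(m['R']).T@(c-np.array(m['t']))
def plane(m,u,v,z):
    R=np.array(m['R']);o=-R.T@np.array(m['t']);r=R.T@np.array([(u-m['cx'])/m['fx'],(v-m['cy'])/m['fy'],1.]);return o+r*(z-o[2])/r[2]
def proj(m,X):
    c=np.array(m['R'])@np.array(X)+np.array(m['t']);return m['fx']*c[0]/c[2]+m['cx'],m['fy']*c[1]/c[2]+m['cy']
E
python3 - <<'E'
from h import *
for n in('scene','top'):
    p,d,m=cam(n);cv2.imwrite(f'pics/{n}0.png',p);np.savez(f'{n}0.npz',p=p,d=d);print(n,m)
o=env.get_obs();print({k:np.round(v,3) for k,v in o.items()})
E
```

```text
pics
scene {'fx': 496.2798446259015, 'fy': 496.2798446259015, 'cx': 318.77820385426463, 'cy': 240.75026418434723, 'R': array([[ 0.77605554,  0.63054134,  0.01246667],
       [ 0.38877816, -0.46274739, -0.7966909 ],
       [-0.49657763,  0.62312316, -0.60425838]]), 't': array([-443.05279288, -110.17225933, 1685.05982522])}
top {'fx': 532.0966070556874, 'fy': 532.0966070556874, 'cx': 329.8111293145463, 'cy': 234.88108553548648, 'R': array([[-0.01439698, -0.99979308, -0.01437091],
       [-0.98877947,  0.01637265, -0.14848264],
       [ 0.1486872 ,  0.01207196, -0.98881059]]), 't': array([  72.19990683,  583.0008102 , 1283.39111876])}
{'clock': np.float64(0.1), 'joint_positions': array([-1.328,  0.6  , -0.003,  1.6  ,  0.002,  0.943, -0.08 ]), 'joint_velocities': array([ 0.001, -0.003,  0.001, -0.003,  0.002,  0.   ,  0.   ]), 'joint_efforts': array([ 5.0000e-03, -7.6655e+01,  1.5020e+00, -2.5294e+01, -5.2000e-02,
        1.4000e-02,  0.0000e+00]), 'eef_pos': array([227.813, 687.836, 217.869]), 'tcp_rot': array([[-0.949,  0.314, -0.   ],
       [ 0.314,  0.949, -0.001],
       [-0.   , -0.001, -1.   ]]), 'ft_force': array([ 0.177,  0.778, -0.133]), 'wrist_torque': array([ 0.005,  0.008, -0.055]), 'finger_gap': np.float64(93.017)}
```

View pics/scene0.png

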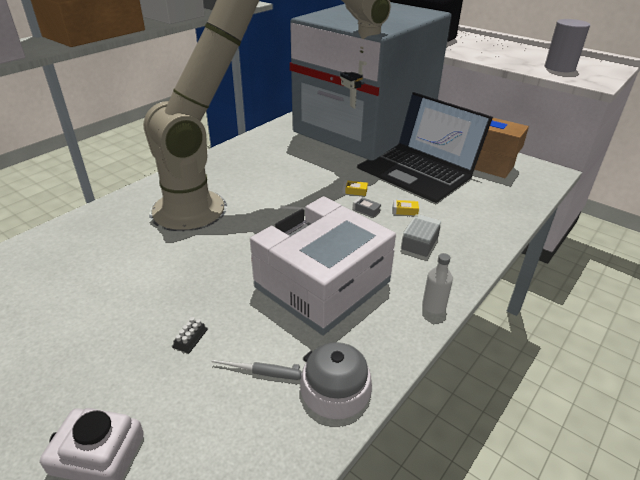

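View pics/top0.png

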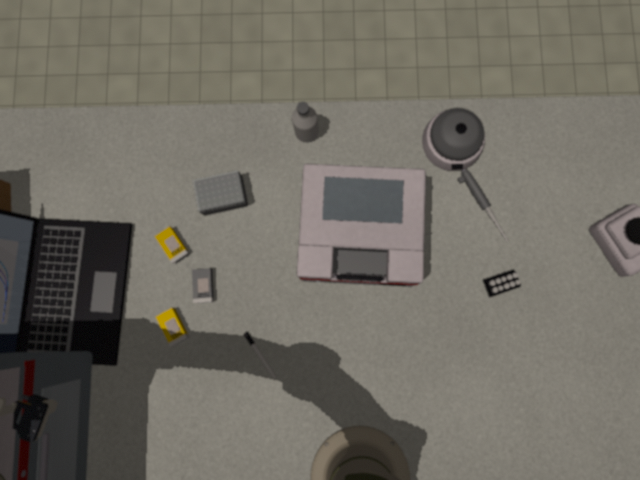

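Top view: the analyser spans (300–425, 165–283) with its front and paddle pocket at (361,263). Cartridge candidates are the grey one at (203,285) and the yellow ones at (172,244) and (170,325). The grey one fits the description, and I'll confirm that in a crop.

Run:
```python
from h import *
T=np.load('top0.npz');p=T['p'];d=T['d'];m=env.camera_model('top')
a=cv2.resize(p[225:345,150:230],None,fx=5,fy=5,interpolation=cv2.INTER_NEAREST)
b=cv2.resize(p[235:300,285:440],None,fx=2.5,fy=2.5,interpolation=cv2.INTER_NEAREST)
S=np.load('scene0.npz')['p'];c=cv2.resize(S[180:230,335:425],None,fx=4,fy=4,interpolation=cv2.INTER_NEAREST)
im=np.zeros((600,800,3),np.uint8);im[:600,:400]=a;im[:162,405:792]=b[:162,:387];im[200:400,405:765]=c
cv2.imwrite('pics/crop0.png',im)
for u,v in[(203,290),(203,273),(203,300),(361,290),(305,175),(420,175),(303,240),(420,240),(302,276),(422,278),(361,265),(335,250),(387,250),(361,277),(310,260),(410,260)]:
    print(u,v,np.round(p2w(m,u,v,d[v,u]),1))
```

```text
203 290 [452.7 382.   27. ]
203 273 [495.  382.4  29.2]
203 300 [427.8 380.8  29.7]
361 290 [447.8 -13.2   4.9]
305 175 [701.5 115.8 183.1]
420 175 [ 698.6 -145.7  176.4]
303 240 [553.  121.6 180.1]
420 240 [ 548.3 -138.7  183.5]
302 276 [472.8 124.5 178.1]
422 278 [ 464.5 -141.   175.2]
361 265 [499.6  -8.9 129.7]
335 250 [535.1  50.6 132.5]
387 250 [530.  -67.1 159.6]
361 277 [468.6  -6.1 178.1]
310 260 [507.6 106.2 183. ]
410 260 [ 504.4 -115.4  179.8]
```

View pics/crop0.png

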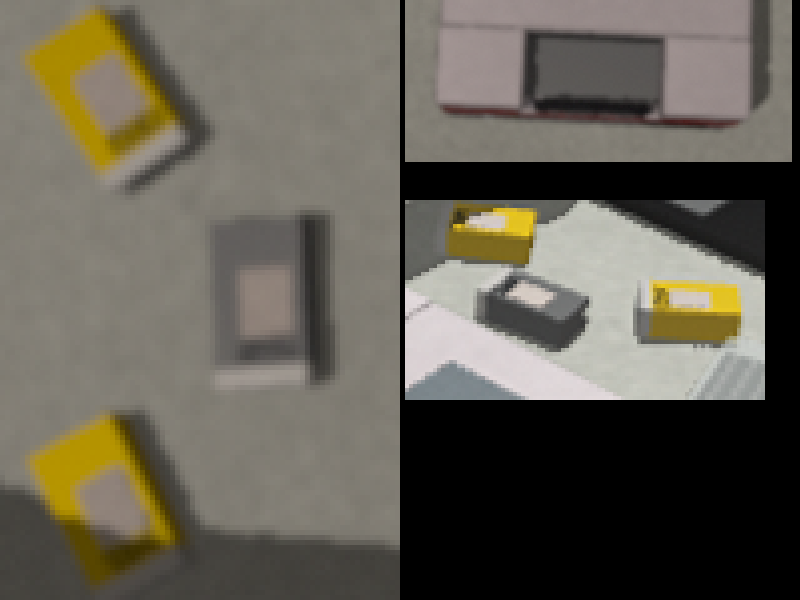

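Run:
```python
from h import *
T=np.load('top0.npz');p=T['p'];d=T['d'];m=env.camera_model('top')
v,u=np.mgrid[:480,:640]
R=np.array(m['R']);t=np.array(m['t'])
C=np.stack([(u-m['cx'])/m['fx']*d,(v-m['cy'])/m['fy']*d,d],-1)
W=(C-t)@R
def cnt(mask,z,box):
    b=np.zeros_like(mask);x0,x1,y0,y1=box;b[y0:y1,x0:x1]=mask[y0:y1,x0:x1]
    b=b.astype(np.uint8);cs,_=cv2.findContours(b,cv2.RETR_EXTERNAL,cv2.CHAIN_APPROX_NONE);c=max(cs,key=cv2.contourArea)[:,0]
    pw=np.array([plane(m,*q,z)[:2] for q in c],np.float32)
    h=cv2.convexHull(pw);return cv2.minAreaRect(h)
print('lid',cnt(W[...,2]>160,180,(285,440,150,295)))
print('paddlepocket',cnt((p.max(-1)<120),178,(322,400,240,284)))
print('cart',cnt(W[...,2]>14,28,(185,222,260,308)))
hsv=cv2.cvtColor(p,cv2.COLOR_BGR2HSV)
# columns of edge: print gray profile
g=cv2.cvtColor(p,cv2.COLOR_BGR2GRAY)
print(g[262:306:1,203]); print(g[285,185:225])
print(g[240:290,361]);print(g[250,320:400]);print(p[275:290,310],p[275:290,410])
```

```text
lid ((593.0875854492188, -9.7279052734375), (279.1600341796875, 261.58428955078125), 86.18677520751953)
paddlepocket ((496.55145263671875, -5.245674133300781), (170.03781127929688, 82.42571258544922), 89.12648010253906)
cart ((465.4747314453125, 385.3381652832031), (85.0843505859375, 49.89563751220703), 3.464211940765381)
[126 124 123 122 122 118 107  96  95  96  95  95  96  95  96 100 115 128
 131 133 133 134 134 134 133 133 134 132 131 123 104  84  75  78  86 104
 134 151 155 147 131 122 123 124]
[129 128 127 124 125 125 122 112 101  97  96  99 109 122 132 134 134 134
 134 133 132 133 127 112  96  76  53  41  52  62  80 104 119 124 123 124
 125 125 123 123]
[141 143 142 143 142 139 132 115  87  60  57  72  84  87  87  87  88  88
  87  87  88  88  88  88  88  88  89  89  89  90  89  89  84  69  52  34
  22  20  23  33  45  51  59  78 107 126 132 131 131 129]
[146 146 146 146 146 146 146 146 146 145 143 129 103  70  48  41  42  49
  63  72  73  73  72  72  71  71  70  67  66  63  65  65  64  62  59  59
  59  59  56  56  56  57  56  53  55  53  53  54  52  52  52  52  51  51
  50  53  56  57  56  57  57  59  61  62  63  64  67  76  94 118 133 136
 135 134 132 131 131 130 128 128]
[[138 139 151]
 [122 123 134]
 [ 94  95 107]
 [ 61  62  85]
 [ 46  47  79]
 [ 60  62  80]
 [ 83  87  92]
 [102 110 112]
 [113 122 126]
 [117 125 129]
 [118 126 131]
 [118 128 132]
 [118 127 131]
 [117 127 131]
 [117 126 130]] [[136 137 149]
 [136 137 149]
 [136 137 150]
 [136 138 150]
 [135 137 149]
 [132 133 145]
 [120 121 132]
 [ 93  94 105]
 [ 61  63  84]
 [ 42  44  76]
 [ 57  59  79]
 [ 79  84  90]
 [ 99 106 109]
 [111 120 124]
 [115 124 128]]
```

Run:
```python
from h import *
T=np.load('top0.npz');p=T['p'].astype(float);d=T['d'];m=env.camera_model('top')
R=np.array(m['R']);print('campos',-R.T@m['t'])
g=cv2.cvtColor(T['p'],cv2.COLOR_BGR2GRAY).astype(float)
def edge(line):# subpixel max |grad|
    k=np.abs(np.diff(line));i=int(k.argmax());i=min(max(i,1),len(k)-2);a,b,c=k[i-1:i+2];return i+.5+.5*(a-c)/(a-2*b+c+1e-9)
def fit(P,ax):
    P=np.array(P);o=1-ax;c=np.polyfit(P[:,o],P[:,ax],1);r=P[:,ax]-np.polyval(c,P[:,o]);k=np.abs(r)<2;c=np.polyfit(P[k,o],P[k,ax],1);return c,np.degrees(np.arctan(c[0])),np.std(r[k]),k.sum()
f=[];
for u in list(range(304,326))+list(range(398,420)):
    f.append(plane(m,u,268+edge(g[268:290,u][:14 if u>0 else 0]),180)[:2])
print('front',fit(f,0))
b=[plane(m,u,155+edge(g[155:180,u]),180)[:2] for u in range(310,420)];print('back',fit(b,0))
l=[plane(m,288+edge(g[v,288:312]),v,180)[:2] for v in range(175,270)];print('left',fit(l,1))
r=[plane(m,412+edge(g[v,412:434]),v,180)[:2] for v in range(175,270)];print('right',fit(r,1))
pl=[plane(m,322+edge(g[v,322:345]),v,180)[:2] for v in range(252,270)];print('pkt left',fit(pl,1))
pr=[plane(m,378+edge(g[v,378:400]),v,180)[:2] for v in range(252,270)];print('pkt right',fit(pr,1))
pb=[plane(m,u,242+edge(g[242:256,u]),180)[:2] for u in range(338,386)];print('pkt back',fit(pb,0))
# cartridge
cl=[plane(m,186+edge(g[v,186:200]),v,28)[:2] for v in range(270,292)];print('cart left',fit(cl,1))
cr=[plane(m,206+edge(g[v,206:213]),v,28)[:2] for v in range(270,292)];print('cart right',fit(cr,1))
cb=[plane(m,u,262+edge(g[262:274,u]),28)[:2] for u in range(196,210)];print('cart foot',fit(cb,0))
cf=[plane(m,u,298+edge(g[298:308,u]),28)[:2] for u in range(196,210)];print('cart head',fit(cf,0))
```

```text
campos [ 386.67485964   47.14664956 1356.63380516]
front (array([1.90273241e-02, 4.67955841e+02]), np.float64(1.090053829182864), np.float64(0.7933842188301305), np.int64(25))Traceback (most recent call last):
  File "<stdin>", line 13, in <module>
  File "<stdin>", line 8, in fit
    raise TypeError("expected non-empty vector for x")
TypeError: expected non-empty vector for x
```

```bash
cat > edges.py <<'E'
from h import *
def edge(line,s=0):
    k=np.diff(line);k=np.abs(k) if s==0 else k*s
    i=int(k.argmax());i=min(max(i,1),len(k)-2);a,b,c=k[i-1:i+2];return i+.5+.5*(a-c)/(a-2*b+c+1e-9)
def fit(P,ax):
    P=np.array(P,np.float32);vx,vy,x0,y0=cv2.fitLine(P,cv2.DIST_HUBER,0,.01,.01).ravel()
    if ax==0: s=vx/vy; c=x0-s*y0; r=P[:,0]-s*P[:,1]-c
    else: s=vy/vx; c=y0-s*x0; r=P[:,1]-s*P[:,0]-c
    return np.round([s,c,np.degrees(np.arctan(s)),np.median(abs(r))],3)
E
python3 - <<'E'
from edges import *
T=np.load('top0.npz');m=env.camera_model('top')
g=cv2.cvtColor(T['p'],cv2.COLOR_BGR2GRAY).astype(float)
f=[plane(m,u,270+edge(g[270:290,u],-1),180)[:2] for u in list(range(304,326))+list(range(398,420))];print('front',fit(f,0))
b=[plane(m,u,155+edge(g[155:180,u]),180)[:2] for u in range(310,420)];print('back',fit(b,0))
l=[plane(m,288+edge(g[v,288:312]),v,180)[:2] for v in range(175,270)];print('left',fit(l,1))
r=[plane(m,412+edge(g[v,412:434]),v,180)[:2] for v in range(175,270)];print('right',fit(r,1))
pl=[plane(m,322+edge(g[v,322:345],-1),v,180)[:2] for v in range(252,270)];print('pkt left',fit(pl,1))
pr=[plane(m,378+edge(g[v,378:400],1),v,180)[:2] for v in range(252,270)];print('pkt right',fit(pr,1))
pb=[plane(m,u,242+edge(g[242:256,u],-1),180)[:2] for u in range(338,386)];print('pkt back',fit(pb,0))
cl=[plane(m,186+edge(g[v,186:200]),v,28)[:2] for v in range(270,292)];print('cart left',fit(cl,1))
cr=[plane(m,206+edge(g[v,206:213],-1),v,28)[:2] for v in range(270,292)];print('cart right',fit(cr,1))
cb=[plane(m,u,262+edge(g[262:274,u]),28)[:2] for u in range(196,210)];print('cart foot',fit(cb,0))
cf=[plane(m,u,298+edge(g[298:308,u],-1),28)[:2] for u in range(196,210)];print('cart head',fit(cf,0))
E
```

```text
front [6.60000e-02 4.63312e+02 3.80300e+00 2.57000e-01]
back [ -42.271   28.598  -88.645 2639.28 ]
left [-7.0000e-02  1.6843e+02 -4.0100e+00  4.5400e-01]
right [-6.40000e-02 -1.11804e+02 -3.66300e+00  1.36800e+00]
pkt left [-6.2000e-02  8.9402e+01 -3.5690e+00  8.9000e-02]
pkt right [ -0.082 -25.736  -4.715   0.208]
pkt back [6.70000e-02 5.33559e+02 3.81600e+00 1.60000e-01]
cart left [  0.442 192.232  23.863   2.818]
cart right [4.40000e-02 3.43502e+02 2.49600e+00 1.64000e-01]
cart foot [1.50000e-02 5.02592e+02 8.53000e-01 2.64000e-01]
cart head [-7.50000e-02  4.52913e+02 -4.30300e+00  2.03000e-01]
```

Run:
```python
from edges import *
T=np.load('top0.npz');m=env.camera_model('top');d=T['d']
for v in(272,274,275,279,282,284):print(v,np.round(plane(m,361,v,178),1))
for u in(320,361,400):print('back',np.round(plane(m,u,165,180),1))
v,u=np.mgrid[:480,:640]
C=np.stack([(u-m['cx'])/m['fx']*d,(v-m['cy'])/m['fy']*d,d],-1);W=(C-np.array(m['t']))@np.array(m['R'])
for y in range(150,800,50):
    print(y,[int(W[(abs(W[...,0]-x)<25)&(abs(W[...,1]-y)<25)&(d>0)][:,2].max(initial=-1)) for x in range(200,700,50)])
S=np.load('scene0.npz')['p'];c=cv2.resize(S[195:260,245:345],None,fx=7,fy=7,interpolation=cv2.INTER_CUBIC);cv2.imwrite('pics/pad.png',c)
print(g:=None)
q=cv2.cvtColor(T['p'],cv2.COLOR_BGR2GRAY);print(q[155:175,361])
```

```text
272 [479.6  -6.3 178. ]
274 [475.2  -6.2 178. ]
275 [473.   -6.2 178. ]
279 [464.1  -6.  178. ]
282 [457.5  -5.8 178. ]
284 [453.1  -5.7 178. ]
back [725.2  81.6 180. ]
back [723.5 -11.9 180. ]
back [ 721.8 -100.6  180. ]
150 [8, 8, 8, 7, 8, 181, 189, 186, 185, 182]
200 [9, 18, 10, 8, 8, 11, 10, 10, 9, 9]
250 [9, 15, 20, 19, 9, 9, 8, 11, 8, 9]
300 [10, 8, 7, 17, 10, 7, 8, 9, 9, 71]
350 [9, 13, 8, 9, 9, 38, 34, 9, 9, 71]
400 [7, 8, 8, 28, 28, 36, 35, 9, 10, 73]
450 [707, 7, 32, 37, 36, 8, 31, 36, 36, 10]
500 [9, 10, 9, 33, 37, 8, 8, 36, 37, 8]
550 [10, 8, 8, 9, 7, 8, 10, 10, 18, 8]
600 [350, 349, 26, 26, 25, 25, 28, 26, 26, 25]
650 [389, 394, 395, 26, 27, 27, 28, 27, 26, 24]
700 [-1, -1, 333, 31, 27, 27, 27, 28, 30, 27]
750 [-1, -1, 273, 30, 29, 30, 29, 29, 29, 26]
None
[124 124 124 125 125 124 126 130 128 127 120 121 132 141 143 144 144 144
 144 143]
```

View pics/pad.png

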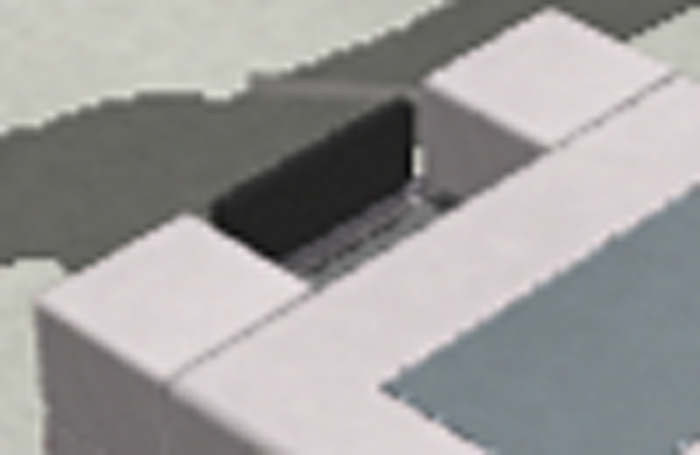

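```bash
cat > plan.py <<'E'
from h import *
import json,os
from scipy.spatial.transform import Rotation as Ro
YAW=-3.8
a=np.array([np.cos(np.radians(YAW)),np.sin(np.radians(YAW)),0]);b=np.array([-a[1],a[0],0]);k=np.array([0,0,1.])
def down(ydir):
    y=np.array(ydir,float);y/=np.linalg.norm(y);z=-k;return np.column_stack([np.cross(y,z),y,z])
def load():
    c=json.load(open('cmd.json'));return np.array(c['R']),np.array(c['p'])
def save(R,p): json.dump(dict(R=np.array(R).tolist(),p=np.array(p).tolist()),open('cmd.json','w'))
def row(R0,p0,R,p):
    s=R0.T@(np.array(p)-p0)/300; r=Ro.from_matrix(R0.T@R).as_rotvec()/(np.pi/2)
    return np.round(np.r_[s,r],3)
def show(targets,commit=True):
    """targets: list of (R,p)"""
    R0,p0=load()
    for R,p in targets:
        w=row(R0,p0,R,p);print(dict(zip(['tx','ty','tz','rx','ry','rz'],w.tolist())))
    print('dist %.0f ang %.1f'%(np.linalg.norm(p-p0),np.degrees(Ro.from_matrix(R0.T@R).magnitude())))
    if commit: save(R0@Ro.from_rotvec(w[3:]*np.pi/2).as_matrix(),p0+R0@w[:3]*300)
def chk():
    o=env.get_obs();R,p=load();M=np.array(o['tcp_rot'])
    print('t%.2f gap%.1f F'%(o['clock'],o['finger_gap']),np.round(o['ft_force'],1),'T',np.round(o['wrist_torque'],2),'pos',np.round(o['eef_pos'],1),'err',np.round(np.array(o['eef_pos'])-p,1),'rot',np.round(np.degrees(Ro.from_matrix(R.T@M).as_rotvec()),2))
E
python3 - <<'E'
from plan import *
o=env.get_obs();save(down(np.array(o['tcp_rot'])[:,1]),[227.928,688.239,218.618])
from math import *
show([(down([cos(radians(45)),sin(radians(45)),0]),np.array([310,430,300.]))])
show([(down([cos(radians(17)),sin(radians(17)),0]),np.array([440,165,300.]))])
show([(down(a),np.array([468.2,-2.2,240.]))])
show([(down(a),np.array([468.2,-2.2,146.]))])
E
```

```text
{'tx': -0.53, 'ty': -0.732, 'tz': -0.271, 'rx': -0.0, 'ry': 0.0, 'rz': 0.296}
dist 283 ang 26.7
{'tx': -0.931, 'ty': -0.318, 'tz': 0.001, 'rx': -0.0, 'ry': 0.0, 'rz': 0.312}
dist 295 ang 28.0
{'tx': -0.56, 'ty': -0.073, 'tz': 0.201, 'rx': -0.0, 'ry': 0.0, 'rz': 0.231}
dist 180 ang 20.8
{'tx': 0.0, 'ty': 0.0, 'tz': 0.314, 'rx': -0.0, 'ry': 0.0, 'rz': -0.0}
dist 94 ang 0.1
```

>>> apply_moves:
  series:
    - {"tx": -0.53,"ty": -0.732,"tz": -0.271,"rz": 0.296,"fingers": 0.65}
    - {"tx": -0.53,"ty": -0.732,"tz": -0.271,"rz": 0.296,"fingers": 0.65}
    - {"tx": -0.53,"ty": -0.732,"tz": -0.271,"rz": 0.296,"fingers": 0.65}
    - {"tx": -0.53,"ty": -0.732,"tz": -0.271,"rz": 0.296,"fingers": 0.65}
    - {"tx": -0.53,"ty": -0.732,"tz": -0.271,"rz": 0.296,"fingers": 0.65}
    - {"tx": -0.53,"ty": -0.732,"tz": -0.271,"rz": 0.296,"fingers": 0.65}
    - {"tx": -0.53,"ty": -0.732,"tz": -0.271,"rz": 0.296,"fingers": 0.65}
    - {"tx": -0.53,"ty": -0.732,"tz": -0.271,"rz": 0.296,"fingers": 0.65}

```text
validation failed for argument at $.se...
```

>>> apply_moves:
  series:
    - {"tx": -0.931,"ty": -0.318,"tz": 0.001,"rz": 0.312,"fingers": 0.65}
    - {"tx": -0.931,"ty": -0.318,"tz": 0.001,"rz": 0.312,"fingers": 0.65}
    - {"tx": -0.931,"ty": -0.318,"tz": 0.001,"rz": 0.312,"fingers": 0.65}
    - {"tx": -0.931,"ty": -0.318,"tz": 0.001,"rz": 0.312,"fingers": 0.65}
    - {"tx": -0.931,"ty": -0.318,"tz": 0.001,"rz": 0.312,"fingers": 0.65}
    - {"tx": -0.931,"ty": -0.318,"tz": 0.001,"rz": 0.312,"fingers": 0.65}
    - {"tx": -0.931,"ty": -0.318,"tz": 0.001,"rz": 0.312,"fingers": 0.65}
    - {"tx": -0.931,"ty": -0.318,"tz": 0.001,"rz": 0.312,"fingers": 0.65}
    - {"tx": -0.931,"ty": -0.318,"tz": 0.001,"rz": 0.312,"fingers": 0.65}

```text
validation failed for argument at $.se...
```

>>> apply_moves:
  series:
    - {"tx": -0.56,"ty": -0.073,"tz": 0.201,"rz": 0.231,"fingers": 0.65}
    - {"tx": -0.56,"ty": -0.073,"tz": 0.201,"rz": 0.231,"fingers": 0.65}
    - {"tx": -0.56,"ty": -0.073,"tz": 0.201,"rz": 0.231,"fingers": 0.65}
    - {"tx": -0.56,"ty": -0.073,"tz": 0.201,"rz": 0.231,"fingers": 0.65}
    - {"tx": -0.56,"ty": -0.073,"tz": 0.201,"rz": 0.231,"fingers": 0.65}
    - {"tx": -0.56,"ty": -0.073,"tz": 0.201,"rz": 0.231,"fingers": 0.65}
    - {"tx": -0.56,"ty": -0.073,"tz": 0.201,"rz": 0.231,"fingers": 0.65}
    - {"tx": -0.56,"ty": -0.073,"tz": 0.201,"rz": 0.231,"fingers": 0.65}

```text
validation failed for argument at $.se...
```

Run:
```python
from plan import *
save(down(a),[468.2,-2.2,240.]);chk();print(np.round(env.get_obs()['joint_positions'],2))
for n in('scene','top'):
    p,d,m=cam(n);x,y=map(int,proj(m,[468,-2,180]));c=p[max(0,y-60):y+60,x-80:x+80];cv2.imwrite(f'pics/hov_{n}.png',cv2.resize(c,None,fx=4,fy=4,interpolation=cv2.INTER_CUBIC))
```

```text
t0.10 gap93.0 F [ 0.2  0.8 -0.1] T [ 0.    0.01 -0.05] pos [227.8 687.8 217.9] err [-240.4  690.   -22.1] rot [ 6.000e-02 -6.000e-02 -7.548e+01]
[-1.33  0.6  -0.    1.6   0.    0.94 -0.08]
```

>>> apply_moves:
  series:
    - {"tx": -0.53,"ty": -0.732,"tz": -0.271,"rx": 0,"ry": 0,"rz": 0.296,"fingers": 0.65}
    - {"tx": -0.53,"ty": -0.732,"tz": -0.271,"rx": 0,"ry": 0,"rz": 0.296,"fingers": 0.65}
    - {"tx": -0.53,"ty": -0.732,"tz": -0.271,"rx": 0,"ry": 0,"rz": 0.296,"fingers": 0.65}
    - {"tx": -0.53,"ty": -0.732,"tz": -0.271,"rx": 0,"ry": 0,"rz": 0.296,"fingers": 0.65}
    - {"tx": -0.53,"ty": -0.732,"tz": -0.271,"rx": 0,"ry": 0,"rz": 0.296,"fingers": 0.65}
    - {"tx": -0.53,"ty": -0.732,"tz": -0.271,"rx": 0,"ry": 0,"rz": 0.296,"fingers": 0.65}
    - {"tx": -0.53,"ty": -0.732,"tz": -0.271,"rx": 0,"ry": 0,"rz": 0.296,"fingers": 0.65}
    - {"tx": -0.53,"ty": -0.732,"tz": -0.271,"rx": 0,"ry": 0,"rz": 0.296,"fingers": 0.65}

```text
clock: 0.87
eef_pos: [312.8, 423.9, 302.1]
tcp_rot: [[-0.703, 0.711, 0.002], [0.711, 0.703, 0.0], [-0.001, 0.002, -1.0]]
ft_force: [0.5, 0.8, -0.7]
finger_gap: 60.5
```

>>> apply_moves:
  series:
    - {"tx": -0.931,"ty": -0.318,"tz": 0.001,"rx": 0,"ry": 0,"rz": 0.312,"fingers": 0.65}
    - {"tx": -0.931,"ty": -0.318,"tz": 0.001,"rx": 0,"ry": 0,"rz": 0.312,"fingers": 0.65}
    - {"tx": -0.931,"ty": -0.318,"tz": 0.001,"rx": 0,"ry": 0,"rz": 0.312,"fingers": 0.65}
    - {"tx": -0.931,"ty": -0.318,"tz": 0.001,"rx": 0,"ry": 0,"rz": 0.312,"fingers": 0.65}
    - {"tx": -0.931,"ty": -0.318,"tz": 0.001,"rx": 0,"ry": 0,"rz": 0.312,"fingers": 0.65}
    - {"tx": -0.931,"ty": -0.318,"tz": 0.001,"rx": 0,"ry": 0,"rz": 0.312,"fingers": 0.65}
    - {"tx": -0.931,"ty": -0.318,"tz": 0.001,"rx": 0,"ry": 0,"rz": 0.312,"fingers": 0.65}
    - {"tx": -0.931,"ty": -0.318,"tz": 0.001,"rx": 0,"ry": 0,"rz": 0.312,"fingers": 0.65}
    - {"tx": -0.931,"ty": -0.318,"tz": 0.001,"rx": 0,"ry": 0,"rz": 0.312,"fingers": 0.65}

```text
clock: 1.62
eef_pos: [441.0, 162.9, 299.7]
tcp_rot: [[-0.287, 0.958, 0.001], [0.958, 0.287, -0.0], [-0.0, 0.0, -1.0]]
ft_force: [-0.6, 0.9, 0.3]
finger_gap: 60.8
```

>>> apply_moves:
  series:
    - {"tx": -0.56,"ty": -0.073,"tz": 0.201,"rx": 0,"ry": 0,"rz": 0.231,"fingers": 0.65}
    - {"tx": -0.56,"ty": -0.073,"tz": 0.201,"rx": 0,"ry": 0,"rz": 0.231,"fingers": 0.65}
    - {"tx": -0.56,"ty": -0.073,"tz": 0.201,"rx": 0,"ry": 0,"rz": 0.231,"fingers": 0.65}
    - {"tx": -0.56,"ty": -0.073,"tz": 0.201,"rx": 0,"ry": 0,"rz": 0.231,"fingers": 0.65}
    - {"tx": -0.56,"ty": -0.073,"tz": 0.201,"rx": 0,"ry": 0,"rz": 0.231,"fingers": 0.65}
    - {"tx": -0.56,"ty": -0.073,"tz": 0.201,"rx": 0,"ry": 0,"rz": 0.231,"fingers": 0.65}
    - {"tx": -0.56,"ty": -0.073,"tz": 0.201,"rx": 0,"ry": 0,"rz": 0.231,"fingers": 0.65}
    - {"tx": -0.56,"ty": -0.073,"tz": 0.201,"rx": 0,"ry": 0,"rz": 0.231,"fingers": 0.65}

```text
clock: 2.28
eef_pos: [468.3, 0.0, 239.4]
tcp_rot: [[0.064, 0.998, -0.0], [0.998, -0.064, 0.001], [0.001, -0.0, -1.0]]
ft_force: [0.0, 0.4, 0.2]
finger_gap: 60.0
```

Run:
```python
from plan import *
save(down(a),[468.2,-2.2,240.]);chk();print(np.round(env.get_obs()['joint_positions'],2))
for n in('scene','top'):
    p,d,m=cam(n);x,y=map(int,proj(m,[468,-2,180]));c=p[max(0,y-60):y+60,x-80:x+80];cv2.imwrite(f'pics/hov_{n}.png',cv2.resize(c,None,fx=4,fy=4,interpolation=cv2.INTER_CUBIC))
```

```text
t2.28 gap60.0 F [0.  0.4 0.2] T [-0.05  0.1  -0.  ] pos [468.3   0.  239.4] err [ 0.1  2.2 -0.6] rot [ 0.01  0.04 -0.11]
[-0.51  0.29  0.5   2.17 -0.21  0.73  0.06]
```

View pics/hov_scene.png

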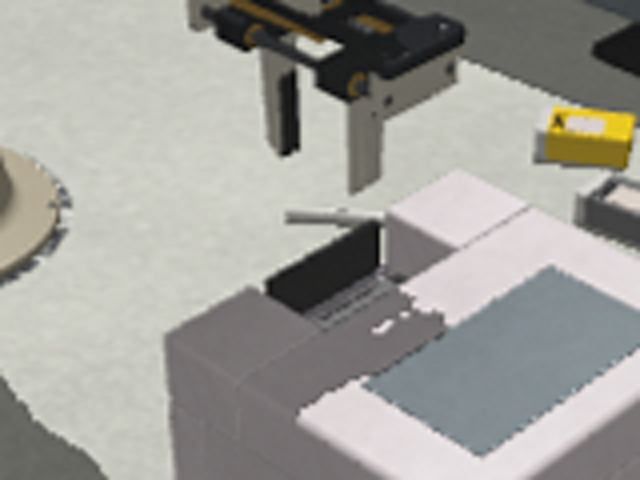

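The open fingers hover above the black paddle at about (325,265) in the crop, one in front and one over the pocket. I'm descending.

>>> apply_moves:
  series:
    - {"tx": 0,"ty": 0,"tz": 0.14,"rx": 0,"ry": 0,"rz": 0,"fingers": 0.65}
    - {"tx": 0,"ty": 0,"tz": 0.24,"rx": 0,"ry": 0,"rz": 0,"fingers": 0.65}
    - {"tx": 0,"ty": 0,"tz": 0.313,"rx": 0,"ry": 0,"rz": 0,"fingers": 0.65}
    - {"tx": 0,"ty": 0,"tz": 0.313,"rx": 0,"ry": 0,"rz": 0,"fingers": 0.65}
    - {"tx": 0,"ty": 0,"tz": 0.313,"rx": 0,"ry": 0,"rz": 0,"fingers": 0.65}

```text
clock: 2.8
eef_pos: [467.8, -1.3, 145.3]
tcp_rot: [[0.066, 0.998, -0.002], [0.998, -0.066, -0.0], [-0.0, -0.002, -1.0]]
ft_force: [-0.4, 0.0, 0.3]
finger_gap: 60.3
```

Run:
```python
from plan import *
save(down(a),[468.2,-2.2,146.1]);chk()
p,d,m=cam('scene');x,y=map(int,proj(m,[468,-2,180]));c=p[max(0,y-60):y+60,x-80:x+80];cv2.imwrite(f'pics/in_s.png',cv2.resize(c,None,fx=4,fy=4,interpolation=cv2.INTER_CUBIC))
```

```text
t2.80 gap60.3 F [-0.4  0.   0.3] T [-0.02  0.09  0.05] pos [467.8  -1.3 145.3] err [-0.4  0.9 -0.8] rot [ 0.11 -0.01 -0.04]
```

View pics/in_s.png

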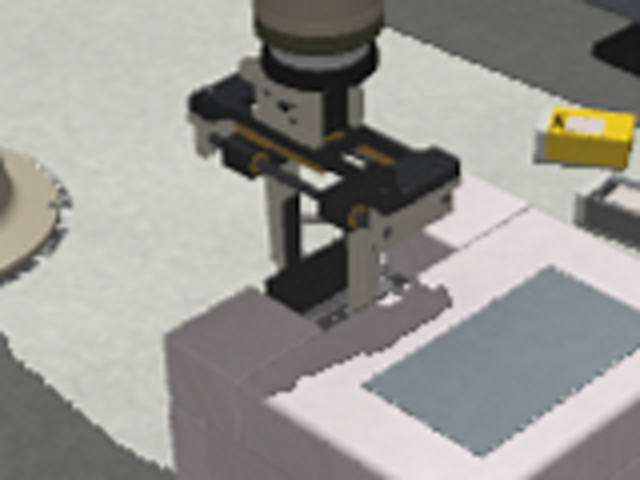

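The fingers straddle the plate, so I'm pinching.

>>> apply_moves:
  series:
    - {"tx": 0,"ty": 0,"tz": 0,"rx": 0,"ry": 0,"rz": 0,"fingers": 0}
    - {"tx": 0,"ty": 0,"tz": 0,"rx": 0,"ry": 0,"rz": 0,"fingers": 0}
    - {"tx": 0,"ty": 0,"tz": 0,"rx": 0,"ry": 0,"rz": 0,"fingers": 0}
    - {"tx": 0,"ty": 0,"tz": 0,"rx": 0,"ry": 0,"rz": 0,"fingers": 0}
    - {"tx": 0,"ty": 0,"tz": 0,"rx": 0,"ry": 0,"rz": 0,"fingers": 0}
    - {"tx": 0,"ty": 0,"tz": 0,"rx": 0,"ry": 0,"rz": 0,"fingers": 0}
  squeeze: 25

```text
clock: 3.35
eef_pos: [468.2, -2.1, 145.7]
tcp_rot: [[0.067, 0.998, 0.001], [0.998, -0.067, 0.0], [0.0, 0.001, -1.0]]
ft_force: [-0.3, 0.5, 0.1]
finger_gap: 25.0
```

```bash
cat > lid.py <<'E'
from plan import *
H=np.array([717.6,-18.8,125.])
def Ry(t): return Ro.from_rotvec(b*t).as_matrix()
R0=down(a)
def pose(th,ph):
    # tool TCP relative to pivot at rest: pivot P = H -247a+10k ; grip -3a+30k ; TCP 19 below
    P=H+Ry(th)@(-247*a+10*k)
    R=Ry(th-ph)
    return R@R0, P+R@(-3*a+11*k)
E
python3 - <<'E'
from lid import *
chk(); print(pose(0,0)[1])
show([pose(0,.12),pose(0,.24),pose(0,.36),pose(0,.45)],commit=False)
show([pose(0,.12),pose(0,.24),pose(0,.36),pose(0,.45),pose(0.02,.45),pose(.06,.45),pose(.1,.45),pose(.14,.45),pose(.18,.45)],commit=False)
E
```

```text
t3.35 gap25.0 F [-0.3  0.5  0.1] T [-0.06  0.06 -0.02] pos [468.2  -2.1 145.7] err [-0.   0.1 -0.4] rot [-0.03  0.01  0.03]
[468.14963293  -2.2315249  146.        ]
{'tx': -0.0, 'ty': -0.004, 'tz': 0.002, 'rx': -0.076, 'ry': -0.0, 'rz': 0.0}
{'tx': -0.0, 'ty': -0.009, 'tz': 0.004, 'rx': -0.153, 'ry': -0.0, 'rz': 0.0}
{'tx': -0.0, 'ty': -0.012, 'tz': 0.006, 'rx': -0.229, 'ry': -0.0, 'rz': 0.0}
{'tx': -0.0, 'ty': -0.015, 'tz': 0.008, 'rx': -0.286, 'ry': 0.0, 'rz': 0.0}
dist 5 ang 25.8
{'tx': -0.0, 'ty': -0.004, 'tz': 0.002, 'rx': -0.076, 'ry': -0.0, 'rz': 0.0}
{'tx': -0.0, 'ty': -0.009, 'tz': 0.004, 'rx': -0.153, 'ry': -0.0, 'rz': 0.0}
{'tx': -0.0, 'ty': -0.012, 'tz': 0.006, 'rx': -0.229, 'ry': -0.0, 'rz': 0.0}
{'tx': -0.0, 'ty': -0.015, 'tz': 0.008, 'rx': -0.286, 'ry': 0.0, 'rz': 0.0}
{'tx': -0.0, 'ty': -0.014, 'tz': -0.009, 'rx': -0.274, 'ry': 0.0, 'rz': 0.0}
{'tx': -0.0, 'ty': -0.01, 'tz': -0.042, 'rx': -0.248, 'ry': -0.0, 'rz': 0.0}
{'tx': -0.0, 'ty': -0.005, 'tz': -0.076, 'rx': -0.223, 'ry': 0.0, 'rz': 0.0}
{'tx': -0.0, 'ty': 0.002, 'tz': -0.109, 'rx': -0.197, 'ry': 0.0, 'rz': -0.0}
{'tx': -0.0, 'ty': 0.01, 'tz': -0.143, 'rx': -0.172, 'ry': 0.0, 'rz': 0.0}
dist 43 ang 15.5
```

>>> apply_moves:
  series:
    - {"tx": 0,"ty": 0,"tz": 0,"rx": 0,"ry": 0,"rz": 0,"fingers": 0}
    - {"tx": 0,"ty": 0,"tz": 0,"rx": 0,"ry": 0,"rz": 0,"fingers": 0}
    - {"tx": 0,"ty": 0,"tz": 0,"rx": 0,"ry": 0,"rz": 0,"fingers": 0}
    - {"tx": 0,"ty": 0,"tz": 0,"rx": 0,"ry": 0,"rz": 0,"fingers": 0}
    - {"tx": 0,"ty": 0,"tz": 0,"rx": 0,"ry": 0,"rz": 0,"fingers": 0}

```text
clock: 3.77
eef_pos: [468.9, -2.2, 145.5]
tcp_rot: [[0.067, 0.998, 0.001], [0.998, -0.067, -0.0], [-0.0, 0.001, -1.0]]
ft_force: [3.8, -0.6, -1.6]
finger_gap: 9.7
```

It's pinched at a 9.7 mm gap, against a 10 mm plate. Next I pull the paddle.

>>> apply_moves:
  series:
    - {"tx": 0,"ty": -0.004,"tz": 0.002,"rx": -0.076,"ry": 0,"rz": 0,"fingers": 0}
    - {"tx": 0,"ty": -0.009,"tz": 0.004,"rx": -0.153,"ry": 0,"rz": 0,"fingers": 0}
    - {"tx": 0,"ty": -0.012,"tz": 0.006,"rx": -0.229,"ry": 0,"rz": 0,"fingers": 0}
    - {"tx": 0,"ty": -0.015,"tz": 0.008,"rx": -0.286,"ry": 0,"rz": 0,"fingers": 0}
    - {"tx": 0,"ty": -0.015,"tz": 0.008,"rx": -0.286,"ry": 0,"rz": 0,"fingers": 0}

```text
clock: 4.18
eef_pos: [469.7, -1.2, 179.8]
tcp_rot: [[0.07, 0.941, 0.331], [0.998, -0.064, -0.027], [-0.004, 0.332, -0.943]]
ft_force: [-6.7, -2.1, -8.0]
finger_gap: 10.1
```

Run:
```python
from lid import *
R0_,p0=load();w=np.array([0,-.015,.008,-.286,0,0]);save(R0_@Ro.from_rotvec(w[3:]*np.pi/2).as_matrix(),p0+R0_@w[:3]*300)
chk()
show([pose(t,.45) for t in (.03,.07,.12,.17,.22,.28,.34,.40)],commit=False)
```

```text
t4.18 gap10.1 F [-6.7 -2.1 -8. ] T [-0.19  2.83 -0.12] pos [469.7  -1.2 179.8] err [ 6.   0.7 36.1] rot [ 6.37 -0.29  0.09]
{'tx': -0.0, 'ty': 0.013, 'tz': -0.022, 'rx': 0.019, 'ry': -0.0, 'rz': -0.0}
{'tx': -0.0, 'ty': 0.031, 'tz': -0.05, 'rx': 0.044, 'ry': -0.0, 'rz': -0.0}
{'tx': -0.0, 'ty': 0.056, 'tz': -0.085, 'rx': 0.076, 'ry': 0.0, 'rz': -0.0}
{'tx': -0.0, 'ty': 0.082, 'tz': -0.118, 'rx': 0.108, 'ry': -0.0, 'rz': -0.0}
{'tx': -0.0, 'ty': 0.11, 'tz': -0.15, 'rx': 0.14, 'ry': 0.0, 'rz': 0.0}
{'tx': -0.0, 'ty': 0.146, 'tz': -0.187, 'rx': 0.178, 'ry': 0.0, 'rz': -0.0}
{'tx': -0.0, 'ty': 0.183, 'tz': -0.221, 'rx': 0.216, 'ry': -0.0, 'rz': 0.0}
{'tx': -0.0, 'ty': 0.223, 'tz': -0.253, 'rx': 0.254, 'ry': -0.0, 'rz': 0.0}
dist 101 ang 22.9
```

Run:
```python
from lid import *
print(np.round(env.get_obs()['joint_positions'],3))
p,d,m=cam('scene');x,y=map(int,proj(m,[468,-2,180]));c=p[max(0,y-60):y+60,x-80:x+80];cv2.imwrite(f'pics/pull.png',cv2.resize(c,None,fx=4,fy=4,interpolation=cv2.INTER_CUBIC))
chk()
```

```text
[-0.582  0.311  0.527  2.477 -1.014  0.111  0.824]
t4.23 gap10.0 F [-7.6 -7.1  1.3] T [-1.18  2.14 -0.41] pos [470.2  -1.1 182.5] err [ 6.5  0.8 38.8] rot [ 5.94 -0.29  0.1 ]
```

View pics/pull.png

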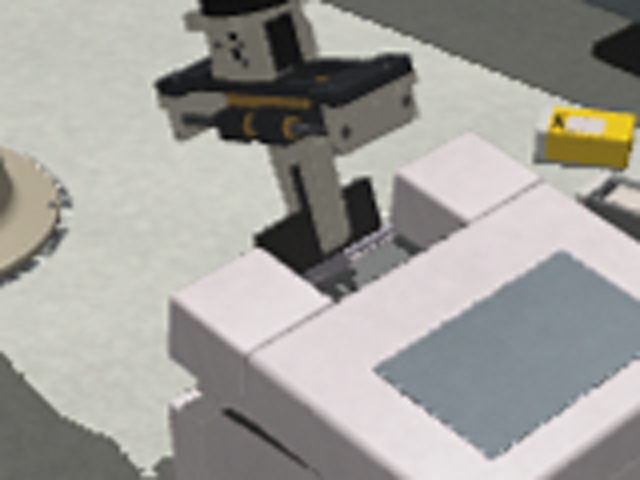

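The lid has come up with the paddle, so it's unlatched. Joint 6 is near its lower limit, so I'll re-plan from the measured pose and bring the tool back towards vertical while raising.

Run:
```python
from lid import *
from scipy.optimize import least_squares
o=env.get_obs();M=np.array(o['tcp_rot']);P=np.array(o['eef_pos'])
tilt=np.arctan2(M[0,2],-M[2,2]);print(tilt)
s=least_squares(lambda x:pose(x[0],x[0]+tilt)[1]-P,[.15]);th=s.x[0];print(th,s.fun)
save(M,P)
off=P-pose(th,th+tilt)[1]
T=[]
for t,ti in ((.18,.30),(.22,.24),(.27,.18),(.32,.12),(.37,.06),(.42,0),(.47,-.05),(.52,-.1),(.57,-.14),(.62,-.18)):
    R,p=pose(t,t+ti);T.append((R,p))
show(T,commit=False)
```

```text
0.3445745745749959
0.156516403493165 [-1.05436267 -1.21863064  0.19383658]
{'tx': -0.004, 'ty': 0.009, 'tz': -0.019, 'rx': 0.029, 'ry': 0.003, 'rz': -0.001}
{'tx': -0.004, 'ty': 0.029, 'tz': -0.046, 'rx': 0.067, 'ry': 0.003, 'rz': -0.001}
{'tx': -0.005, 'ty': 0.056, 'tz': -0.08, 'rx': 0.105, 'ry': 0.003, 'rz': -0.002}
{'tx': -0.005, 'ty': 0.084, 'tz': -0.112, 'rx': 0.144, 'ry': 0.003, 'rz': -0.002}
{'tx': -0.005, 'ty': 0.114, 'tz': -0.143, 'rx': 0.182, 'ry': 0.003, 'rz': -0.002}
{'tx': -0.005, 'ty': 0.145, 'tz': -0.172, 'rx': 0.22, 'ry': 0.003, 'rz': -0.002}
{'tx': -0.005, 'ty': 0.178, 'tz': -0.2, 'rx': 0.252, 'ry': 0.003, 'rz': -0.002}
{'tx': -0.005, 'ty': 0.211, 'tz': -0.225, 'rx': 0.284, 'ry': 0.003, 'rz': -0.002}
{'tx': -0.005, 'ty': 0.246, 'tz': -0.25, 'rx': 0.309, 'ry': 0.003, 'rz': -0.002}
{'tx': -0.005, 'ty': 0.282, 'tz': -0.272, 'rx': 0.335, 'ry': 0.003, 'rz': -0.002}
dist 118 ang 30.1
```

>>> apply_moves:
  series:
    - {"tx": 0,"ty": 0.009,"tz": -0.019,"rx": 0.029,"ry": 0,"rz": 0,"fingers": 0}
    - {"tx": 0,"ty": 0.029,"tz": -0.046,"rx": 0.067,"ry": 0,"rz": 0,"fingers": 0}
    - {"tx": 0,"ty": 0.056,"tz": -0.08,"rx": 0.105,"ry": 0,"rz": 0,"fingers": 0}
    - {"tx": 0,"ty": 0.084,"tz": -0.112,"rx": 0.144,"ry": 0,"rz": 0,"fingers": 0}
    - {"tx": 0,"ty": 0.114,"tz": -0.143,"rx": 0.182,"ry": 0,"rz": 0,"fingers": 0}

```text
clock: 4.65
eef_pos: [488.4, -1.9, 233.8]
tcp_rot: [[0.068, 0.996, 0.05], [0.998, -0.068, -0.011], [-0.007, 0.05, -0.999]]
ft_force: [1.4, -1.0, -7.8]
finger_gap: 10.0
```

```bash
cat >> lid.py <<'E'
from scipy.optimize import least_squares
def cur():
    o=env.get_obs();M=np.array(o['tcp_rot']);P=np.array(o['eef_pos'])
    tilt=np.arctan2(M[0,2],-M[2,2])
    s=least_squares(lambda x:pose(x[0],x[0]+tilt)[1]-P,[.15]);th=s.x[0];print('tilt',tilt,'th',th,s.fun,'q',np.round(o['joint_positions'],2),'F',o['ft_force'],'gap',o['finger_gap'],'T',o['wrist_torque'])
    save(M,P);return th,tilt
E
python3 - <<'E'
from lid import *
cur()
T=[]
for t,ti in ((.37,.02),(.41,-.04),(.45,-.08),(.49,-.12),(.53,-.15),(.57,-.18),(.61,-.2),(.65,-.22),(.68,-.24)):
    T.append(pose(t,t+ti))
show(T,commit=False)
E
```

```text
tilt 0.04988897022987871 th 0.3679875713444227 [-0.68826666 -1.62362696  0.25065035] q [-0.88  0.45  1.08  2.18 -0.58  0.77  0.51] F [ 1.36611751 -1.02046039 -7.77726165] gap 10.024891668028571 T [-0.30976496  0.09581135 -0.01946072]
{'tx': -0.006, 'ty': -0.0, 'tz': -0.003, 'rx': 0.019, 'ry': 0.005, 'rz': -0.001}
{'tx': -0.006, 'ty': 0.017, 'tz': -0.032, 'rx': 0.058, 'ry': 0.005, 'rz': -0.001}
{'tx': -0.006, 'ty': 0.035, 'tz': -0.061, 'rx': 0.083, 'ry': 0.004, 'rz': -0.001}
{'tx': -0.006, 'ty': 0.054, 'tz': -0.089, 'rx': 0.109, 'ry': 0.004, 'rz': -0.001}
{'tx': -0.006, 'ty': 0.074, 'tz': -0.117, 'rx': 0.128, 'ry': 0.004, 'rz': -0.001}
{'tx': -0.006, 'ty': 0.095, 'tz': -0.143, 'rx': 0.147, 'ry': 0.004, 'rz': -0.002}
{'tx': -0.007, 'ty': 0.117, 'tz': -0.169, 'rx': 0.159, 'ry': 0.004, 'rz': -0.002}
{'tx': -0.007, 'ty': 0.139, 'tz': -0.193, 'rx': 0.172, 'ry': 0.004, 'rz': -0.002}
{'tx': -0.007, 'ty': 0.157, 'tz': -0.211, 'rx': 0.185, 'ry': 0.004, 'rz': -0.002}
dist 79 ang 16.6
```

>>> apply_moves:
  series:
    - {"tx": 0,"ty": 0.017,"tz": -0.032,"rx": 0.058,"ry": 0,"rz": 0,"fingers": 0}
    - {"tx": 0,"ty": 0.035,"tz": -0.061,"rx": 0.083,"ry": 0,"rz": 0,"fingers": 0}
    - {"tx": 0,"ty": 0.054,"tz": -0.089,"rx": 0.109,"ry": 0,"rz": 0,"fingers": 0}
    - {"tx": 0,"ty": 0.074,"tz": -0.117,"rx": 0.128,"ry": 0,"rz": 0,"fingers": 0}
    - {"tx": 0,"ty": 0.095,"tz": -0.143,"rx": 0.147,"ry": 0,"rz": 0,"fingers": 0}

```text
clock: 5.07
eef_pos: [515.3, -3.7, 278.1]
tcp_rot: [[0.069, 0.982, -0.177], [0.998, -0.069, 0.007], [-0.006, -0.177, -0.984]]
ft_force: [-3.4, -4.2, -3.2]
finger_gap: 9.5
```

Run:
```python
from lid import *
cur()
T=[]
for t,ti in ((.57,-.18),(.61,-.2),(.65,-.22),(.69,-.24),(.72,-.26),(.74,-.28)):
    T.append(pose(t,t+ti))
show(T,commit=False)
```

```text
tilt -0.17841742570396957 th 0.5715972029708966 [-0.58517903 -1.64158131  0.33351485] q [-0.78  0.55  1.07  1.93 -0.48  1.17  0.45] F [-3.4268608  -4.16199801 -3.21551419] gap 9.539375830203683 T [-0.979646    0.67213201  0.23704977]
{'tx': -0.006, 'ty': -0.002, 'tz': 0.0, 'rx': 0.001, 'ry': 0.003, 'rz': -0.002}
{'tx': -0.006, 'ty': 0.013, 'tz': -0.029, 'rx': 0.014, 'ry': 0.003, 'rz': -0.002}
{'tx': -0.006, 'ty': 0.029, 'tz': -0.059, 'rx': 0.026, 'ry': 0.003, 'rz': -0.002}
{'tx': -0.006, 'ty': 0.047, 'tz': -0.087, 'rx': 0.039, 'ry': 0.003, 'rz': -0.002}
{'tx': -0.006, 'ty': 0.061, 'tz': -0.108, 'rx': 0.052, 'ry': 0.003, 'rz': -0.002}
{'tx': -0.006, 'ty': 0.071, 'tz': -0.122, 'rx': 0.065, 'ry': 0.003, 'rz': -0.002}
dist 42 ang 5.8
```

Run:
```python
from lid import *
T=[]
for t,ti in ((.60,-.2),(.63,-.24),(.66,-.28),(.69,-.32),(.71,-.36),(.72,-.4)):
    T.append(pose(t,t+ti))
show(T,commit=False)
```

```text
{'tx': -0.006, 'ty': 0.009, 'tz': -0.022, 'rx': 0.014, 'ry': 0.003, 'rz': -0.002}
{'tx': -0.006, 'ty': 0.022, 'tz': -0.044, 'rx': 0.039, 'ry': 0.003, 'rz': -0.002}
{'tx': -0.006, 'ty': 0.036, 'tz': -0.066, 'rx': 0.065, 'ry': 0.003, 'rz': -0.002}
{'tx': -0.006, 'ty': 0.05, 'tz': -0.088, 'rx': 0.09, 'ry': 0.003, 'rz': -0.002}
{'tx': -0.006, 'ty': 0.06, 'tz': -0.102, 'rx': 0.116, 'ry': 0.003, 'rz': -0.003}
{'tx': -0.006, 'ty': 0.066, 'tz': -0.109, 'rx': 0.141, 'ry': 0.003, 'rz': -0.003}
dist 38 ang 12.7
```

>>> apply_moves:
  series:
    - {"tx": 0,"ty": 0.009,"tz": -0.022,"rx": 0.014,"ry": 0,"rz": 0,"fingers": 0}
    - {"tx": 0,"ty": 0.022,"tz": -0.044,"rx": 0.039,"ry": 0,"rz": 0,"fingers": 0}
    - {"tx": 0,"ty": 0.036,"tz": -0.066,"rx": 0.065,"ry": 0,"rz": 0,"fingers": 0}
    - {"tx": 0,"ty": 0.05,"tz": -0.088,"rx": 0.09,"ry": 0,"rz": 0,"fingers": 0}
    - {"tx": 0,"ty": 0.06,"tz": -0.102,"rx": 0.116,"ry": 0,"rz": 0,"fingers": 0}
    - {"tx": 0,"ty": 0.066,"tz": -0.109,"rx": 0.141,"ry": 0,"rz": 0,"fingers": 0}

```text
clock: 5.57
eef_pos: [541.9, -5.5, 307.5]
tcp_rot: [[0.069, 0.92, -0.386], [0.998, -0.066, 0.021], [-0.006, -0.387, -0.922]]
ft_force: [-1.4, -5.2, -0.3]
finger_gap: 9.7
```

Run:
```python
from lid import *
th,ti=cur()
ti=-ti
T=[]
for j in range(6):
    T.append(pose(th+.015*j,th+.015*j-ti-.015*j))
R,p=T[-1]
for j in (1,2,3): T.append((R,p-R[:,2]*38*j))
show(T,commit=False)
```

```text
tilt -0.39678352537683714 th 0.7261216856637611 [-0.44910459 -1.60281317  0.32926473] q [-0.65  0.67  1.02  1.7  -0.43  1.49  0.43] F [-1.3692623  -5.24915815 -0.28729609] gap 9.65649807422983 T [-1.02458619  0.22353923  0.524522  ]
{'tx': -0.005, 'ty': -0.001, 'tz': -0.001, 'rx': -0.0, 'ry': 0.003, 'rz': -0.003}
{'tx': -0.005, 'ty': 0.004, 'tz': -0.012, 'rx': 0.009, 'ry': 0.003, 'rz': -0.003}
{'tx': -0.005, 'ty': 0.009, 'tz': -0.024, 'rx': 0.019, 'ry': 0.003, 'rz': -0.003}
{'tx': -0.006, 'ty': 0.014, 'tz': -0.035, 'rx': 0.028, 'ry': 0.003, 'rz': -0.003}
{'tx': -0.006, 'ty': 0.02, 'tz': -0.047, 'rx': 0.038, 'ry': 0.003, 'rz': -0.003}
{'tx': -0.006, 'ty': 0.026, 'tz': -0.058, 'rx': 0.047, 'ry': 0.003, 'rz': -0.003}
{'tx': -0.006, 'ty': 0.035, 'tz': -0.184, 'rx': 0.047, 'ry': 0.003, 'rz': -0.003}
{'tx': -0.007, 'ty': 0.045, 'tz': -0.311, 'rx': 0.047, 'ry': 0.003, 'rz': -0.003}
{'tx': -0.007, 'ty': 0.054, 'tz': -0.437, 'rx': 0.047, 'ry': 0.003, 'rz': -0.003}
dist 132 ang 4.3
```

Lid is at 0.73 rad, above the 0.6 where it rises by itself. I'll open the fingers while following it, then withdraw along the tool axis.

>>> apply_moves:
  series:
    - {"tx": 0,"ty": 0,"tz": 0,"rx": 0,"ry": 0,"rz": 0,"fingers": 0.55}
    - {"tx": 0,"ty": 0.004,"tz": -0.012,"rx": 0.009,"ry": 0,"rz": 0,"fingers": 0.55}
    - {"tx": 0,"ty": 0.009,"tz": -0.024,"rx": 0.019,"ry": 0,"rz": 0,"fingers": 0.55}
    - {"tx": 0,"ty": 0.014,"tz": -0.035,"rx": 0.028,"ry": 0,"rz": 0,"fingers": 0.55}
    - {"tx": 0,"ty": 0.02,"tz": -0.047,"rx": 0.038,"ry": 0,"rz": 0,"fingers": 0.55}
    - {"tx": 0,"ty": 0.026,"tz": -0.058,"rx": 0.047,"ry": 0,"rz": 0,"fingers": 0.55}
    - {"tx": 0,"ty": 0.035,"tz": -0.184,"rx": 0.047,"ry": 0,"rz": 0,"fingers": 0.55}
    - {"tx": 0,"ty": 0.045,"tz": -0.311,"rx": 0.047,"ry": 0,"rz": 0,"fingers": 0.55}
    - {"tx": 0,"ty": 0.05,"tz": -0.43,"rx": 0.047,"ry": 0,"rz": 0,"fingers": 0.55}

```text
clock: 6.32
eef_pos: [606.1, -7.5, 422.4]
tcp_rot: [[0.067, 0.89, -0.451], [0.998, -0.062, 0.026], [-0.004, -0.452, -0.892]]
ft_force: [1.1, -1.4, 0.2]
finger_gap: 51.3
```

Run:
```python
from lid import *
cur()
p,d,m=cam('scene');cv2.imwrite('pics/rel.png',p)
```

```text
tilt -0.4682488852150124 th 1.1504661334516688 [ 22.28851615  -5.4213436  -56.60430982] q [-0.54  0.69  0.99  1.34 -0.4   1.85  0.37] F [ 1.14627426 -1.44350408  0.19520758] gap 51.31210024089345 T [-0.14102784 -0.44545177  0.01940866]
```

View pics/rel.png

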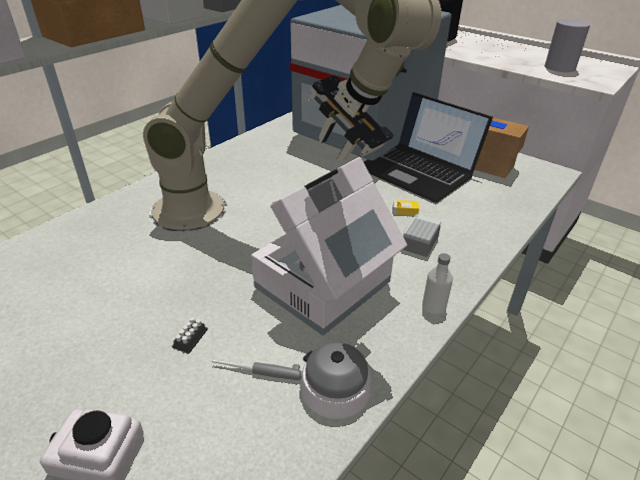

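Run:
```python
from plan import *
m=env.camera_model('top')
for q in [(157,312),(177,308),(187,332),(167,343),(157,237),(175,228),(188,252),(178,262)]:print(q,np.round(plane(m,*q,28)[:2]))
ang=lambda d:down([np.cos(np.radians(d)),np.sin(np.radians(d)),0])
show([(ang(10),np.array([520,120,420.]))])
show([(ang(60),np.array([475,350,300.]))])
show([(ang(92.5),np.array([445,386,120.]))])
```

```text
(157, 312) [400. 495.]
(177, 308) [409. 446.]
(187, 332) [350. 419.]
(167, 343) [324. 468.]
(157, 237) [588. 502.]
(175, 228) [611. 456.]
(188, 252) [549. 422.]
(178, 262) [524. 446.]
{'tx': 0.405, 'ty': -0.278, 'tz': 0.148, 'rx': -0.297, 'ry': -0.033, 'rz': -0.152}
dist 154 ang 30.2
{'tx': 0.78, 'ty': -0.014, 'tz': 0.4, 'rx': -0.0, 'ry': -0.001, 'rz': -0.555}
dist 263 ang 50.0
{'tx': 0.147, 'ty': 0.054, 'tz': 0.6, 'rx': -0.0, 'ry': 0.0, 'rz': -0.361}
dist 186 ang 32.5
```

>>> apply_moves:
  series:
    - {"tx": 0.405,"ty": -0.278,"tz": 0.148,"rx": -0.297,"ry": -0.033,"rz": -0.152,"fingers": 0.7}
    - {"tx": 0.405,"ty": -0.278,"tz": 0.148,"rx": -0.297,"ry": -0.033,"rz": -0.152,"fingers": 0.7}
    - {"tx": 0.405,"ty": -0.278,"tz": 0.148,"rx": -0.297,"ry": -0.033,"rz": -0.152,"fingers": 0.7}
    - {"tx": 0.405,"ty": -0.278,"tz": 0.148,"rx": -0.297,"ry": -0.033,"rz": -0.152,"fingers": 0.7}
    - {"tx": 0.405,"ty": -0.278,"tz": 0.148,"rx": -0.297,"ry": -0.033,"rz": -0.152,"fingers": 0.7}
    - {"tx": 0.405,"ty": -0.278,"tz": 0.148,"rx": -0.297,"ry": -0.033,"rz": -0.152,"fingers": 0.7}

```text
clock: 6.87
eef_pos: [515.9, 123.9, 417.9]
tcp_rot: [[-0.184, 0.983, 0.002], [0.983, 0.184, 0.006], [0.005, 0.004, -1.0]]
ft_force: [-0.2, -1.1, 0.5]
finger_gap: 65.2
```

Run:
```python
from plan import *
o=env.get_obs();print(np.round(o['joint_positions'],2),o['eef_pos'],np.round(o['tcp_rot'],3))
p,d,m=cam('top');cv2.imwrite('pics/top1.png',p);np.savez('top1.npz',p=p,d=d)
p,d,m=cam('scene');cv2.imwrite('pics/s1.png',p)
```

```text
[-1.18  0.29  1.14  1.81 -0.29  1.22  0.22] [515.89699043 123.86695802 417.93233051] [[-0.184  0.983  0.002]
 [ 0.983  0.184  0.006]
 [ 0.005  0.004 -1.   ]]
```

View pics/top1.png

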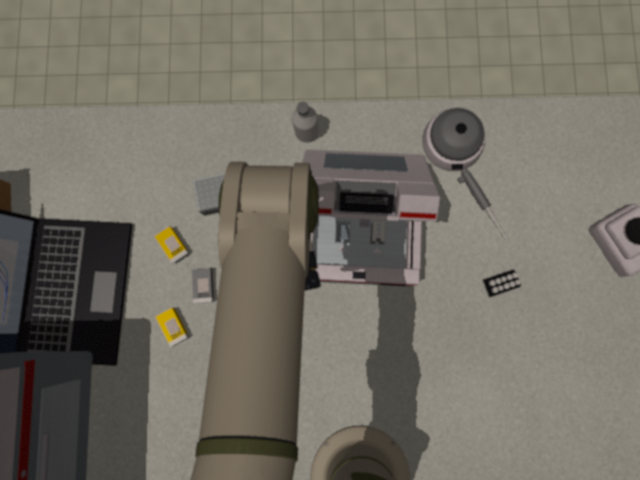

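>>> apply_moves:
  series:
    - {"tx": 0.78,"ty": -0.014,"tz": 0.4,"rx": 0,"ry": -0.001,"rz": -0.555,"fingers": 0.7}
    - {"tx": 0.78,"ty": -0.014,"tz": 0.4,"rx": 0,"ry": -0.001,"rz": -0.555,"fingers": 0.7}
    - {"tx": 0.78,"ty": -0.014,"tz": 0.4,"rx": 0,"ry": -0.001,"rz": -0.555,"fingers": 0.7}
    - {"tx": 0.78,"ty": -0.014,"tz": 0.4,"rx": 0,"ry": -0.001,"rz": -0.555,"fingers": 0.7}
    - {"tx": 0.78,"ty": -0.014,"tz": 0.4,"rx": 0,"ry": -0.001,"rz": -0.555,"fingers": 0.7}
    - {"tx": 0.78,"ty": -0.014,"tz": 0.4,"rx": 0,"ry": -0.001,"rz": -0.555,"fingers": 0.7}
    - {"tx": 0.78,"ty": -0.014,"tz": 0.4,"rx": 0,"ry": -0.001,"rz": -0.555,"fingers": 0.7}
    - {"tx": 0.78,"ty": -0.014,"tz": 0.4,"rx": 0,"ry": -0.001,"rz": -0.555,"fingers": 0.7}

```text
clock: 7.63
eef_pos: [475.3, 351.4, 295.4]
tcp_rot: [[-0.869, 0.494, -0.002], [0.494, 0.869, -0.004], [-0.0, -0.004, -1.0]]
ft_force: [0.0, -0.1, 0.7]
finger_gap: 65.3
```

Run:
```python
from plan import *
o=env.get_obs();print(np.round(o['joint_positions'],2),o['eef_pos'],np.round(o['tcp_rot'],3))
```

```text
[-1.25  0.44  0.76  1.85 -0.35  0.99  0.71] [475.28000143 351.35911857 295.37294263] [[-0.869  0.494 -0.002]
 [ 0.494  0.869 -0.004]
 [-0.    -0.004 -1.   ]]
```

>>> apply_moves:
  series:
    - {"tx": 0.147,"ty": 0.054,"tz": 0.6,"rx": 0,"ry": 0,"rz": -0.361,"fingers": 0.7}
    - {"tx": 0.147,"ty": 0.054,"tz": 0.6,"rx": 0,"ry": 0,"rz": -0.361,"fingers": 0.7}
    - {"tx": 0.147,"ty": 0.054,"tz": 0.6,"rx": 0,"ry": 0,"rz": -0.361,"fingers": 0.7}
    - {"tx": 0.147,"ty": 0.054,"tz": 0.6,"rx": 0,"ry": 0,"rz": -0.361,"fingers": 0.7}
    - {"tx": 0.147,"ty": 0.054,"tz": 0.6,"rx": 0,"ry": 0,"rz": -0.361,"fingers": 0.7}
    - {"tx": 0.147,"ty": 0.054,"tz": 0.6,"rx": 0,"ry": 0,"rz": -0.361,"fingers": 0.7}
    - {"tx": 0.147,"ty": 0.054,"tz": 0.6,"rx": 0,"ry": 0,"rz": -0.361,"fingers": 0.7}

```text
clock: 8.22
eef_pos: [447.9, 383.1, 117.8]
tcp_rot: [[-0.999, -0.034, 0.001], [-0.034, 0.999, -0.003], [-0.001, -0.003, -1.0]]
ft_force: [1.2, 0.4, 0.4]
finger_gap: 65.1
```

Run:
```python
from plan import *
chk();o=env.get_obs();print(np.round(o['joint_positions'],2))
p,d,m=cam('scene');x,y=map(int,proj(m,[465,386,40]));c=p[max(0,y-60):y+60,x-80:x+80];cv2.imwrite(f'pics/c1.png',cv2.resize(c,None,fx=5,fy=5,interpolation=cv2.INTER_CUBIC))
p,d,m=cam('top');cv2.imwrite('pics/t2.png',p)
```

```text
t8.22 gap65.1 F [1.2 0.4 0.4] T [ 0.01 -0.02  0.02] pos [447.9 383.1 117.8] err [ 2.8 -2.8 -2.3] rot [ 0.12 -0.05  0.53]
[-1.09  0.61  0.43  2.02 -0.43  0.6   1.24]
```

View pics/c1.png

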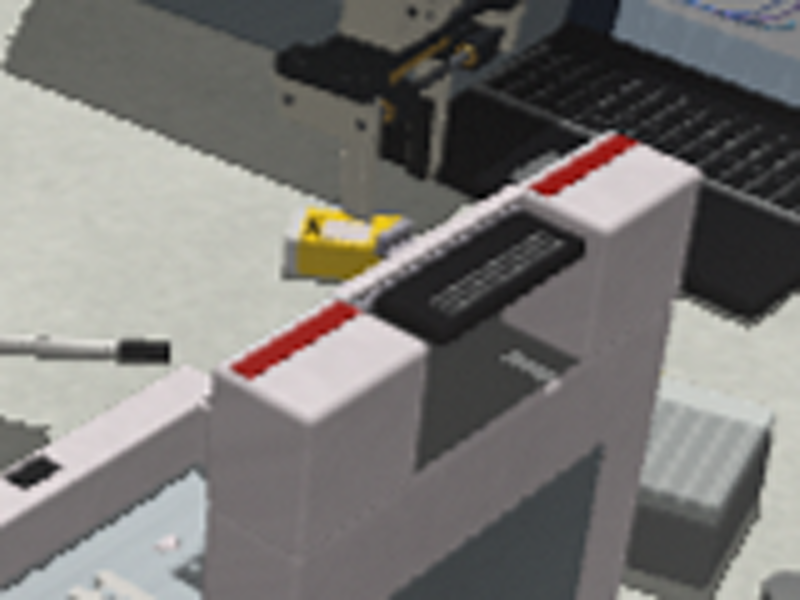

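View pics/t2.png

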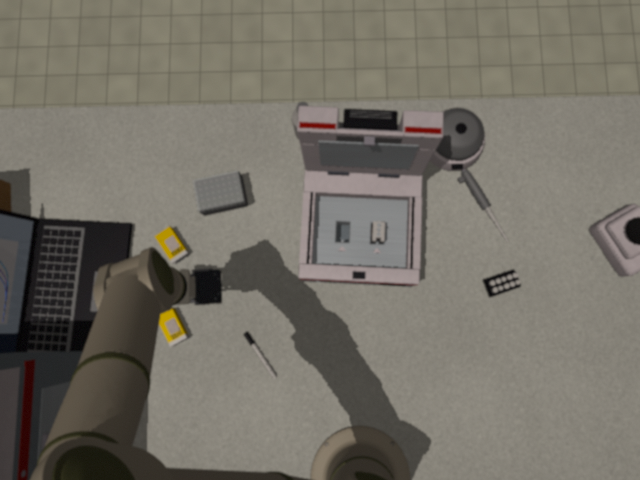

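Lid now stands nearly upright in the top view. Empty bay is at about (343,232) and the loaded one at (379,232). I'll measure the bay, then go down to the cartridge.

Run:
```python
from plan import *
R,p=load()
show([(R,np.array([440.4,385.9,40])),(R,np.array([440.4,385.9,3.5]))])
im=cv2.imread('pics/t2.png');cv2.imwrite('pics/bay.png',cv2.resize(im[185:285,298:428],None,fx=6,fy=6,interpolation=cv2.INTER_CUBIC))
```

```text
{'tx': 0.016, 'ty': 0.001, 'tz': 0.267, 'rx': 0.0, 'ry': 0.0, 'rz': 0.0}
{'tx': 0.016, 'ty': 0.001, 'tz': 0.389, 'rx': 0.0, 'ry': 0.0, 'rz': 0.0}
dist 117 ang 0.0
```

View pics/bay.png

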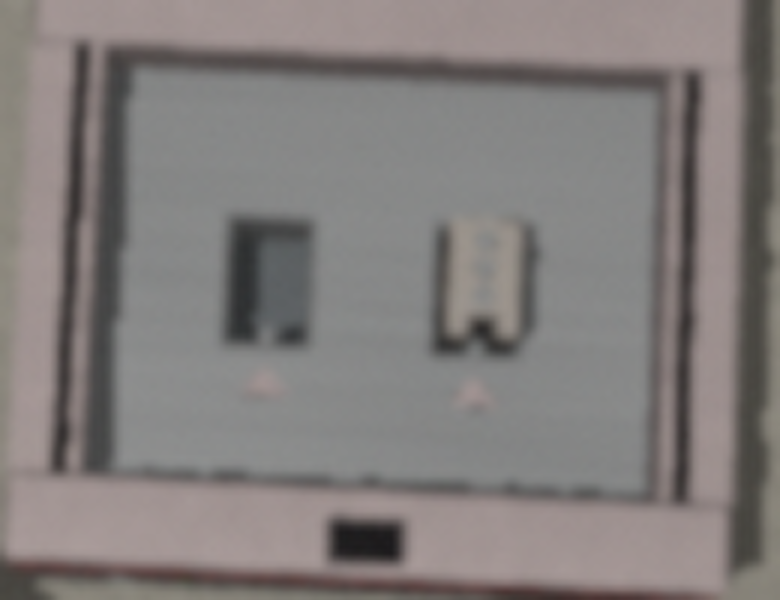

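>>> apply_moves:
  series:
    - {"tx": 0.016,"ty": 0.001,"tz": 0.12,"rx": 0,"ry": 0,"rz": 0,"fingers": 0.7}
    - {"tx": 0.016,"ty": 0.001,"tz": 0.22,"rx": 0,"ry": 0,"rz": 0,"fingers": 0.7}
    - {"tx": 0.016,"ty": 0.001,"tz": 0.3,"rx": 0,"ry": 0,"rz": 0,"fingers": 0.7}
    - {"tx": 0.016,"ty": 0.001,"tz": 0.35,"rx": 0,"ry": 0,"rz": 0,"fingers": 0.7}
    - {"tx": 0.016,"ty": 0.001,"tz": 0.38,"rx": 0,"ry": 0,"rz": 0,"fingers": 0.7}
    - {"tx": 0.016,"ty": 0.001,"tz": 0.389,"rx": 0,"ry": 0,"rz": 0,"fingers": 0.7}
    - {"tx": 0.016,"ty": 0.001,"tz": 0.389,"rx": 0,"ry": 0,"rz": 0,"fingers": 0.7}
    - {"tx": 0.016,"ty": 0.001,"tz": 0.389,"rx": 0,"ry": 0,"rz": 0,"fingers": 0.7}

```text
clock: 8.98
eef_pos: [442.0, 385.9, 2.7]
tcp_rot: [[-0.999, -0.042, 0.004], [-0.041, 0.999, 0.001], [-0.004, 0.001, -1.0]]
ft_force: [0.5, -0.0, -0.0]
finger_gap: 65.0
```

Run:
```python
from plan import *
chk()
m=env.camera_model('top')
f=lambda x,y:plane(m,298+x/6-.4,185+y/6-.4,85)
c=[f(232,218),f(313,222),f(308,346),f(226,342)]
print(np.round(c,1),'centre',np.mean(c,0))
print('arrow',f(265,380), 'well', [np.round(f(*q),1) for q in((130,65),(660,85),(645,493),(108,468))])
```

```text
t8.98 gap65.0 F [ 0.5 -0.  -0. ] T [0.1  0.01 0.03] pos [442.  385.9   2.7] err [ 1.7 -0.  -0.7] rot [-0.07 -0.21  0.08]
[[611.8  46.5  85. ]
 [609.6  13.8  85. ]
 [559.1  16.8  85. ]
 [561.3  49.7  85. ]] centre [585.47618145  31.73045655  85.        ]
arrow [545.64463982  34.34993808  85.        ] well [array([675.8,  87. ,  85. ]), array([ 663.7, -128.1,   85. ]), array([ 497.8, -116.2,   85. ]), array([511.2,  97.7,  85. ])]
```

>>> apply_moves:
  series:
    - {"tx": 0,"ty": 0,"tz": 0,"rx": 0,"ry": 0,"rz": 0,"fingers": 0}
    - {"tx": 0,"ty": 0,"tz": 0,"rx": 0,"ry": 0,"rz": 0,"fingers": 0}
    - {"tx": 0,"ty": 0,"tz": 0,"rx": 0,"ry": 0,"rz": 0,"fingers": 0}
    - {"tx": 0,"ty": 0,"tz": 0,"rx": 0,"ry": 0,"rz": 0,"fingers": 0}
    - {"tx": 0,"ty": 0,"tz": 0,"rx": 0,"ry": 0,"rz": 0,"fingers": 0}
    - {"tx": 0,"ty": 0,"tz": 0,"rx": 0,"ry": 0,"rz": 0,"fingers": 0}
  squeeze: 5

```text
clock: 9.48
eef_pos: [441.1, 385.7, 1.9]
tcp_rot: [[-0.999, -0.042, 0.003], [-0.042, 0.999, 0.0], [-0.003, 0.0, -1.0]]
ft_force: [-1.2, -0.4, 6.4]
finger_gap: 45.7
```

Run:
```python
from plan import *
chk()
# arc about foot edge E; grip rel
R,p=load(); ux=np.array([.999,.044,0])
E=np.array([440.4,385.9,0])+68*ux
T=[]
for al in range(9,91,9):
    t=np.radians(al); # point lying (-68,22) rotated
    x=-68*np.cos(t)+22.5*np.sin(t); z=68*np.sin(t)+22.5*np.cos(t)
    T.append((R,E+ux*x+k*(z-19+(2 if al<90 else 1))))
show(T,commit=False)
```

```text
t9.48 gap45.7 F [-1.2 -0.4  6.4] T [-0.08  0.24 -0.02] pos [441.1 385.7   1.9] err [ 0.8 -0.2 -1.4] rot [-0.04 -0.14  0.03]
{'tx': -0.015, 'ty': -0.0, 'tz': -0.042, 'rx': 0.0, 'ry': 0.0, 'rz': 0.0}
{'tx': -0.035, 'ty': -0.0, 'tz': -0.073, 'rx': 0.0, 'ry': 0.0, 'rz': 0.0}
{'tx': -0.059, 'ty': -0.0, 'tz': -0.102, 'rx': 0.0, 'ry': 0.0, 'rz': 0.0}
{'tx': -0.088, 'ty': 0.0, 'tz': -0.126, 'rx': 0.0, 'ry': 0.0, 'rz': 0.0}
{'tx': -0.12, 'ty': 0.0, 'tz': -0.145, 'rx': 0.0, 'ry': 0.0, 'rz': 0.0}
{'tx': -0.154, 'ty': 0.0, 'tz': -0.16, 'rx': 0.0, 'ry': 0.0, 'rz': 0.0}
{'tx': -0.191, 'ty': 0.0, 'tz': -0.168, 'rx': 0.0, 'ry': 0.0, 'rz': 0.0}
{'tx': -0.228, 'ty': 0.0, 'tz': -0.171, 'rx': 0.0, 'ry': 0.0, 'rz': 0.0}
{'tx': -0.266, 'ty': 0.0, 'tz': -0.168, 'rx': 0.0, 'ry': 0.0, 'rz': 0.0}
{'tx': -0.302, 'ty': 0.0, 'tz': -0.155, 'rx': 0.0, 'ry': 0.0, 'rz': 0.0}
dist 102 ang 0.0
```

>>> apply_moves:
  series:
    - {"tx": -0.007,"ty": 0,"tz": -0.022,"rx": 0,"ry": 0,"rz": 0,"fingers": 0}
    - {"tx": -0.015,"ty": 0,"tz": -0.042,"rx": 0,"ry": 0,"rz": 0,"fingers": 0}
    - {"tx": -0.025,"ty": 0,"tz": -0.058,"rx": 0,"ry": 0,"rz": 0,"fingers": 0}
    - {"tx": -0.035,"ty": 0,"tz": -0.073,"rx": 0,"ry": 0,"rz": 0,"fingers": 0}
    - {"tx": -0.059,"ty": 0,"tz": -0.102,"rx": 0,"ry": 0,"rz": 0,"fingers": 0}
    - {"tx": -0.088,"ty": 0,"tz": -0.126,"rx": 0,"ry": 0,"rz": 0,"fingers": 0}

```text
clock: 9.98
eef_pos: [467.4, 386.7, 39.9]
tcp_rot: [[-0.999, -0.043, 0.002], [-0.043, 0.999, -0.001], [-0.002, -0.001, -1.0]]
ft_force: [0.1, -0.7, -0.9]
finger_gap: 46.3
```

Run:
```python
from plan import *
R,p=load();save(R,p+R@np.array([-.088,0,-.126])*300)
chk()
p,d,m=cam('top');x,y=map(int,proj(m,[475,386,40]));c=p[max(0,y-60):y+60,x-80:x+80];cv2.imwrite(f'pics/arc1.png',cv2.resize(c,None,fx=5,fy=5,interpolation=cv2.INTER_CUBIC))
```

```text
t9.98 gap46.3 F [ 0.1 -0.7 -0.9] T [ 0.01  0.   -0.03] pos [467.4 386.7  39.9] err [ 0.7 -0.4 -1.3] rot [ 0.   -0.1   0.01]
```

View pics/arc1.png

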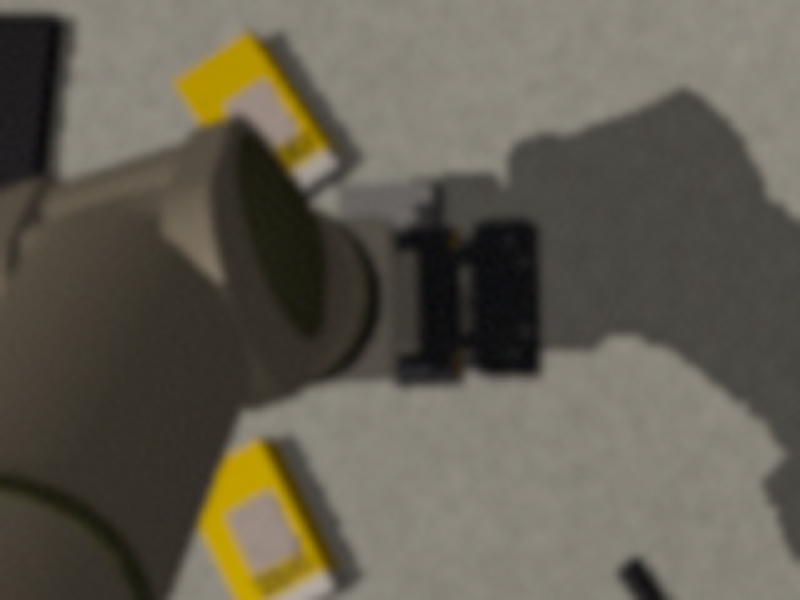

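Run:
```python
from plan import *
p,d,m=cam('top');x,y=map(int,proj(m,[475,386,40]));x0,y0=x-80,max(0,y-60)
for cx,cy in((370,195),(400,195),(385,205),(400,190),(420,205),(385,188)):
    u,v=int(x0+cx/5),int(y0+cy/5);print(u,v,np.round(p2w(m,u,v,d[v,u]),0))
```

```text
194 259 [526. 395.  69.]
200 259 [526. 381.  67.]
197 261 [521. 387.  73.]
200 258 [529. 380.  69.]
204 261 [521. 371.  67.]
197 257 [531. 388.  70.]
```

The depth (top at 70 mm near x=526) shows that the cartridge is still level, so the 5 N grip doesn't let it pivot. I'll lower it a little and ease the grip to 3 N.

>>> apply_moves:
  series:
    - {"tx": 0,"ty": 0,"tz": 0.05,"rx": 0,"ry": 0,"rz": 0,"fingers": 0}
    - {"tx": 0,"ty": 0,"tz": 0.09,"rx": 0,"ry": 0,"rz": 0,"fingers": 0}
    - {"tx": 0,"ty": 0,"tz": 0.09,"rx": 0,"ry": 0,"rz": 0,"fingers": 0}
    - {"tx": 0,"ty": 0,"tz": 0.09,"rx": 0,"ry": 0,"rz": 0,"fingers": 0}
  squeeze: 3

```text
clock: 10.42
eef_pos: [466.5, 386.0, 11.2]
tcp_rot: [[-0.999, -0.042, 0.0], [-0.042, 0.999, -0.002], [-0.0, -0.002, -1.0]]
ft_force: [-0.8, -1.0, -0.9]
finger_gap: 46.2
```

```bash
cat > foot.py <<'E'
from plan import *
def foot():
    o=env.get_obs();P=np.array(o['eef_pos'])
    p,d,m=cam('top');v,u=np.mgrid[:480,:640]
    C=np.stack([(u-m['cx'])/m['fx']*d,(v-m['cy'])/m['fy']*d,d],-1);W=(C-np.array(m['t']))@np.array(m['R'])
    for x0 in range(-100,140,8):
        s=W[(abs(W[...,0]-P[0]-x0)<4)&(abs(W[...,1]-P[1])<15)&(d>0)]
        if len(s): print(int(P[0]+x0),len(s),np.round([s[:,2].min(),np.median(s[:,2]),s[:,2].max()],0))
    return p
if __name__=='__main__':
    chk();p=foot()
E
python3 - <<'E'
from plan import *
R,p=load();save(R,p+R@np.array([0,0,.09])*300)
E
python3 foot.py
```

```text
t10.42 gap46.2 F [-0.8 -1.  -0.9] T [0.05 0.01 0.05] pos [466.5 386.   11.2] err [-0.2 -1.  -3. ] rot [ 0.08 -0.01  0.03]
366 77 [ -3. 653. 676.]
374 84 [ -6. 320. 663.]
382 87 [ -7. 612. 649.]
390 80 [ -4. 614. 635.]
398 70 [ -4.   5. 622.]
406 71 [ -7.   7. 608.]
414 80 [ -3. 280. 590.]
422 88 [ -5. 538. 573.]
430 88 [ -4. 525. 554.]
438 52 [ -3. 520. 537.]
446 52 [482. 505. 520.]
454 51 [465. 487. 497.]
462 49 [448. 469. 479.]
470 48 [433. 451. 461.]
478 56 [422. 433. 444.]
486 41 [404. 416. 424.]
494 32 [377. 386. 409.]
502 43 [369. 379. 385.]
510 25 [ 34. 365. 377.]
518 34 [ 30.  37. 372.]
526 38 [33. 38. 43.]
534 22 [-2. 37. 42.]
542 35 [-5.  1.  7.]
550 35 [-5.  1.  8.]
558 36 [-5.  0.  5.]
566 35 [-5.  0.  4.]
574 37 [-4.  2.  5.]
582 36 [-6.  1.  8.]
590 35 [-4.  0.  8.]
598 35 [-4.  2. 10.]
```

At 3 N it's still level (top at 37 mm by the foot end, x≈526–534), so it won't hang down by itself. I'll tilt it with the wrist instead. First I'll fit the arm's kinematics from the recorded states, to find where a large tool tilt is reachable.

```bash
cat > fk.py <<'E'
import numpy as np, itertools
from scipy.spatial.transform import Rotation as Ro
from scipy.optimize import least_squares
S=[([-1.328,.600,-.003,1.6,.002,.943,-.08],(227.8,687.8,217.9)),
([-0.51,0.29,0.5,2.17,-0.21,0.73,0.06],(468.3,0,239.4)),
([-0.582,.311,.527,2.477,-1.014,.111,.824],(470.2,-1.1,182.5)),
([-.88,.45,1.08,2.18,-.58,.77,.51],(488.4,-1.9,233.8)),
([-.78,.55,1.07,1.93,-.48,1.17,.45],(515.3,-3.7,278.1)),
([-.65,.67,1.02,1.7,-.43,1.49,.43],(541.9,-5.5,307.5)),
([-.54,.69,.99,1.34,-.4,1.85,.37],(606.1,-7.5,422.4)),
([-1.18,.29,1.14,1.81,-.29,1.22,.22],(515.9,123.9,417.9)),
([-1.25,.44,.76,1.85,-.35,.99,.71],(475.3,351.4,295.4)),
([-1.09,.61,.43,2.02,-.43,.6,1.24],(447.9,383.1,117.8))]
ZD=[(0,0,-1),(0,0,-1),(.338,-.022,-.941),(.05,-.011,-.999),(-.177,.007,-.984),(-.386,.021,-.922),(-.451,.026,-.892),(0,0,-1),(0,0,-1),(0,0,-1)]
def fk(q,P,s):
    o1,d0,L1,L2,L3,o7,e1,e2,lat,w=P
    R=np.eye(3);p=np.zeros(3)
    def rot(ax,t):
        nonlocal R;R=R@Ro.from_euler(ax,t).as_matrix()
    def tr(x,y,z):
        nonlocal p;p=p+R@np.array([x,y,z])
    rot('z',s[0]*q[0]+o1);tr(0,0,d0);rot('y',q[1]);rot('z',s[1]*q[2]);tr(e1,lat,L1);rot('y',q[3]);rot('z',s[2]*q[4]);tr(e2,0,L2);rot('y',q[5]);tr(w,0,0);rot('z',s[3]*q[6]+o7);tr(0,0,L3)
    return R,p
if __name__=='__main__':
    for s in itertools.product([-1,1],repeat=3):
        s=(-1,)+s[:2]+(s[2],)
        def f(x):
            P=np.r_[x[:5],0,x[5:]];r=[]
            for (q,p),z in zip(S,ZD):
                R,pp=fk(q,P,s);r+=list((pp-p)/5)+list((R[:,2]-z)*50)
            return r
        o=least_squares(f,[-.07,350,500,500,250,0,0,0,0],loss='soft_l1')
        print(s,round(o.cost,2),np.round(o.x,2))
E
python3 fk.py
```

```text
(-1, -1, -1, -1) 11.44 [-3.0000e-02  2.7975e+02  6.4631e+02  4.4258e+02  3.3204e+02  1.0950e+01
 -3.0800e+00 -2.5760e+01 -4.9800e+00]
(-1, -1, -1, 1) 11.44 [-3.0000e-02  2.7975e+02  6.4631e+02  4.4258e+02  3.3204e+02  1.0950e+01
 -3.0800e+00 -2.5760e+01 -4.9800e+00]
(-1, -1, 1, -1) 455.75 [ 1.2000e-01 -3.0080e+01  5.7611e+02  3.2541e+02  9.0280e+01  5.5960e+01
 -7.8790e+01 -1.1432e+02 -2.1740e+01]
(-1, -1, 1, 1) 455.75 [ 1.2000e-01 -3.0080e+01  5.7611e+02  3.2541e+02  9.0280e+01  5.5960e+01
 -7.8790e+01 -1.1432e+02 -2.1740e+01]
(-1, 1, -1, -1) 752.99 [-4.10000e-01 -6.30950e+02  1.29143e+03  1.27100e+02  4.47920e+02
 -2.65820e+02 -2.18370e+02 -7.47400e+01  5.41700e+01]
(-1, 1, -1, 1) 752.99 [-4.10000e-01 -6.30950e+02  1.29143e+03  1.27100e+02  4.47920e+02
 -2.65820e+02 -2.18370e+02 -7.47400e+01  5.41700e+01]
(-1, 1, 1, -1) 362.08 [  12.19 -333.72 1607.02  394.14  607.86 -221.74  160.42  189.37  248.51]
(-1, 1, 1, 1) 362.08 [  12.19 -333.72 1607.02  394.14  607.86 -221.74  160.42  189.37  248.51]
```

```bash
cat > fk2.py <<'E'
from fk import *
s=-1
def fk(q,x):
    o1,d0,L1,L2,L3,a0,b0,a1,b1,a2,b2,a3,b3=x
    R=np.eye(3);p=np.zeros(3);W=[]
    for ax,t,tr in (('z',-q[0]+o1,(a0,b0,d0)),('y',q[1],None),('z',-q[2],(a1,b1,L1)),('y',q[3],None),('z',-q[4],(a2,b2,L2)),('y',q[5],(a3,b3,0)),('z',-q[6],(0,0,L3))):
        R=R@Ro.from_euler(ax,t).as_matrix()
        if tr is not None:p=p+R@np.array(tr)
        W.append(p)
    return R,p,W
def f(x,reg=True):
    r=[]
    for (q,p),z in zip(S,ZD):
        R,pp,_=fk(q,x);r+=list((pp-p)/4)+list((R[:,2]-z)*50)
    return r+list(x[5:]/60)+[(x[1]-340)/100]
if __name__=='__main__':
    o=least_squares(f,[-.07,340,500,500,250]+[0]*8)
    print(np.round(o.x,2),o.cost);np.save('fk.npy',o.x)
    for (q,p),z in zip(S,ZD):
        R,pp,_=fk(q,o.x);print(np.round(pp-p,1),np.round(R[:,2]-z,3),np.round(R[:,1],2))
E
python3 fk2.py
```

```text
[  0.   286.08 636.41 442.17 331.33   5.37 -29.85  -1.96 -31.71   3.18
   1.19  -2.97   1.2 ] 3.6648781578849086
[-1.2 -0.6  0.4] [-0.    -0.001  0.   ] [-0.95  0.31 -0.  ]
[-0.3  1.2 -2.7] [-0.004  0.002  0.   ] [0.07 1.   0.  ]
[-1.1 -0.1 -1.1] [-0.008 -0.003 -0.003] [ 0.07  1.   -0.  ]
[1.4 2.4 2.7] [0.001 0.001 0.   ] [ 0.06  1.   -0.01]
[-1.9  4.4  0. ] [-0.005  0.003  0.001] [0.05 1.   0.  ]
[ 0.3 -2.8 -1.5] [-0.005 -0.007  0.002] [ 0.06  1.   -0.01]
[-0.7 -0.1  0.2] [-0.005  0.002  0.002] [ 0.07  1.   -0.  ]
[-0.4 -2.6  0.5] [0.001 0.009 0.   ] [-0.18  0.98  0.01]
[4.1 0.7 0.9] [ 0.005 -0.005  0.   ] [-0.87  0.49 -0.01]
[ 0.8 -0.7  0.6] [ 0.002 -0.003  0.   ] [-1.   -0.04 -0.  ]
```

```bash
cat > sim.py <<'E'
from fk2 import fk
import numpy as np
from scipy.spatial.transform import Rotation as Ro
X=np.load('fk.npy')
LO=np.array([-2.57,-.35,-1.29,.11,-1.05,.11,-2.63]);HI=np.array([2.57,1.97,1.29,2.56,4.19,1.86,2.63])
Roff=Ro.from_euler('z',np.pi/2).as_matrix() # fixed below
def FK(q):
    R,p,W=fk(q,X); return np.column_stack([R[:,1],-R[:,0],R[:,2]]),p,W
def jac(q):
    R,p,_=FK(q);J=np.zeros((6,7))
    for i in range(7):
        d=np.zeros(7);d[i]=1e-4;R2,p2,_=FK(q+d);J[:3,i]=(p2-p)/1e-4/1000;J[3:,i]=Ro.from_matrix(R2@R.T).as_rotvec()/1e-4
    return J,R,p
def go(q,R,p,n=60,step=(.035,.1)):
    """path of joint configs moving to pose with DLS; returns q, err"""
    q=q.copy();path=[q.copy()]
    for _ in range(n):
        J,Rc,pc=jac(q);e=np.r_[(p-pc)/1000,Ro.from_matrix(R@Rc.T).as_rotvec()]
        if np.linalg.norm(e[:3])<5e-4 and np.linalg.norm(e[3:])<3e-3:break
        sc=min(1,step[0]/(np.linalg.norm(e[:3])+1e-9),step[1]/(np.linalg.norm(e[3:])+1e-9))
        dq=J.T@np.linalg.solve(J@J.T+1e-4*np.eye(6),e*sc)
        q=np.clip(q+dq,LO+.02,HI-.02);path.append(q.copy())
    J,Rc,pc=jac(q)
    return q,np.linalg.norm(p-pc),np.degrees(Ro.from_matrix(R@Rc.T).magnitude()),path
E
cat > search.py <<'E'
from sim import *
from plan import down,env
q0=np.array(env.get_obs()['joint_positions']);print(np.round(q0,3));R,p,_=FK(q0);print(np.round(R,2),p)
Rm=np.array(env.get_obs()['tcp_rot']);print(np.round(Rm,2))
def run(P,hd):
    h=np.array([np.cos(hd),np.sin(hd),0]);y=np.cross([0,0,-1],h);R0=np.column_stack([h,y,[0,0,-1]])
    q,e,a,_=go(q0,R0,np.array([*P,150.]))
    if e>3 or a>3:return -1,q
    best=0
    for t in range(8,93,8):
        Rt=R0@Ro.from_rotvec([0,np.radians(t),0]).as_matrix()
        g=np.array([*P,90.]);q2,e,a,_=go(q,Rt,g+Rt[:,2]*19,n=25)
        if e>3 or a>3:break
        W=FK(q2)[2]
        if min(w[2] for w in W[4:6])<95:break
        best=t;q=q2
    return best,q
for P in [(470,385),(450,300),(420,250),(380,300),(450,220),(500,250),(550,250),(600,250),(350,350)]:
    out=[]
    for hd in range(0,360,30):
        b,q=run(P,np.radians(hd));out.append((hd,b))
    print(P,out)
E
time python3 search.py
```

```text
[-0.981  0.767  0.3    2.028 -0.522  0.42   1.335]
[[-1.   -0.05  0.  ]
 [-0.05  1.   -0.  ]
 [-0.   -0.   -1.  ]] [465.81901518 384.72152103  15.80631661]
[[-1.   -0.04  0.  ]
 [-0.04  1.   -0.  ]
 [-0.   -0.   -1.  ]]
(470, 385) [(0, -1), (30, 8), (60, 16), (90, 24), (120, 88), (150, 88), (180, 72), (210, 56), (240, 64), (270, 88), (300, 88), (330, 88)]
(450, 300) [(0, -1), (30, 8), (60, 8), (90, 16), (120, 88), (150, 88), (180, 72), (210, 64), (240, 72), (270, 88), (300, 88), (330, 88)]
(420, 250) [(0, -1), (30, 8), (60, 8), (90, 16), (120, 88), (150, 88), (180, 80), (210, 72), (240, 80), (270, 88), (300, 88), (330, 88)]
(380, 300) [(0, -1), (30, 8), (60, 8), (90, 8), (120, 88), (150, 88), (180, 80), (210, 72), (240, 80), (270, 88), (300, 88), (330, 88)]
(450, 220) [(0, -1), (30, 8), (60, 8), (90, 24), (120, 88), (150, 88), (180, 72), (210, 72), (240, 88), (270, 88), (300, 88), (330, 88)]
(500, 250) [(0, -1), (30, 8), (60, 8), (90, 40), (120, 88), (150, 88), (180, 64), (210, 64), (240, 80), (270, 88), (300, 88), (330, -1)]
(550, 250) [(0, -1), (30, 8), (60, 16), (90, 88), (120, 88), (150, 80), (180, 64), (210, 56), (240, 72), (270, 88), (300, 88), (330, -1)]
(600, 250) [(0, -1), (30, 16), (60, 16), (90, 88), (120, 88), (150, 72), (180, 56), (210, 56), (240, 64), (270, 88), (300, 88), (330, -1)]
(350, 350) [(0, -1), (30, 8), (60, 8), (90, 8), (120, 88), (150, 88), (180, 88), (210, 72), (240, 72), (270, 88), (300, 88), (330, 88)]
real	0m36.520s
user	0m36.700s
sys	0m0.153s
```

The fitted model (within 2–4 mm) shows that a wrist tilt of over 80° is reachable if the head direction is yawed to about 300° near (440,260), where the bench is clear. Checking the joint path and planning the moves.

```bash
cat > tilt.py <<'E'
from plan import *
from sim import go,FK
def Rt(hd,tau):
    h=np.array([np.cos(np.radians(hd)),np.sin(np.radians(hd)),0]);y=np.cross([0,0,-1],h)
    return np.column_stack([h,y,[0,0,-1]])@Ro.from_rotvec([0,np.radians(tau),0]).as_matrix()
E
python3 - <<'E'
from tilt import *
q=np.array(env.get_obs()['joint_positions']);R,p=load()
T=[(R,p+[0,0,140]),(Rt(241,0),np.array([440,300,150.])),(Rt(300,0),np.array([440,260,150.]))]
G=np.array([440,260,130.])
for t in (20,40,60,80): Q=Rt(300,t);T.append((Q,G+Q[:,2]*19))
for Q,P in T:
    q,e,a_,path=go(q,Q,P);print(round(e,1),round(a_,1),np.round(q,2),np.round([np.min(path,0),np.max(path,0)],1).tolist() if 0 else '',[int(w[2]) for w in FK(q)[2]])
for Q,P in T[:3]: show([(Q,P)])
E
```

```text
0.0 0.0 [-1.1   0.58  0.48  1.96 -0.4   0.7   1.23]  [286, 286, 827, 827, 485, 485, 154]
0.0 0.0 [-0.82  0.47  0.16  2.11 -0.14  0.57  2.07]  [286, 286, 856, 856, 481, 481, 150]
0.0 0.1 [-0.3   0.48 -0.48  2.13  0.38  0.62  2.61]  [286, 286, 843, 843, 481, 481, 149]
0.0 0.0 [-0.7   0.56 -0.21  2.15  0.71  0.71  2.17]  [286, 286, 823, 823, 424, 423, 112]
0.3 0.1 [-0.96  0.67 -0.08  2.12  0.83  0.95  1.93]  [286, 286, 786, 786, 371, 369, 115]
0.3 0.0 [-1.13  0.83  0.01  2.07  0.87  1.19  1.79]  [286, 286, 718, 718, 289, 286, 120]
0.2 0.0 [-1.24  1.02  0.1   2.01  0.88  1.41  1.71]  [286, 286, 625, 625, 187, 184, 126]
{'tx': -0.0, 'ty': -0.0, 'tz': -0.467, 'rx': 0.0, 'ry': 0.0, 'rz': 0.0}
dist 140 ang 0.0
{'tx': 0.101, 'ty': -0.286, 'tz': 0.014, 'rx': -0.0, 'ry': -0.0, 'rz': -0.65}
dist 91 ang 58.5
{'tx': 0.117, 'ty': -0.065, 'tz': 0.0, 'rx': -0.0, 'ry': -0.0, 'rz': -0.656}
dist 40 ang 59.0
```

Run:
```python
from tilt import *
q=np.array(env.get_obs()['joint_positions'])
R1,p1=Rt(241,0),np.array([440,300,150.])
q,*_=go(q,R1,p1)
save(R1,p1)
G=np.array([440,270,135.])
T=[]
for hd,t in ((250,8),(258,16),(265,26),(272,38),(277,50),(280,62),(280,72),(280,80)): Q=Rt(hd,t);T.append((Q,G+Q[:,2]*19))
for Q,P in T:
    q,e,a_,path=go(q,Q,P);print(round(e,1),round(a_,1),np.round(q,2),[int(w[2]) for w in FK(q)[2]])
show(T[:4]);show(T[4:])
```

```text
0.0 0.0 [-0.79  0.55  0.13  2.1   0.01  0.62  2.1 ] [286, 286, 832, 832, 444, 444, 116]
0.0 0.0 [-0.87  0.59  0.16  2.04  0.11  0.75  2.12] [286, 286, 819, 819, 436, 435, 116]
0.0 0.0 [-0.96  0.65  0.2   1.98  0.22  0.89  2.1 ] [286, 286, 799, 799, 417, 415, 117]
0.2 0.0 [-1.06  0.72  0.24  1.94  0.33  1.02  2.08] [286, 286, 769, 769, 383, 381, 120]
0.1 0.0 [-1.16  0.81  0.28  1.91  0.42  1.14  2.05] [286, 286, 731, 731, 338, 335, 122]
0.0 0.0 [-1.23  0.91  0.32  1.87  0.48  1.26  2.02] [286, 286, 683, 683, 284, 281, 126]
0.0 0.0 [-1.27  1.01  0.35  1.83  0.5   1.37  2.01] [286, 286, 636, 636, 234, 231, 129]
0.2 0.0 [-1.29  1.08  0.37  1.8   0.52  1.46  2.  ] [286, 286, 595, 595, 192, 189, 131]
{'tx': 0.096, 'ty': -0.05, 'tz': 0.113, 'rx': 0.007, 'ry': 0.089, 'rz': -0.1}
{'tx': 0.104, 'ty': -0.054, 'tz': 0.111, 'rx': 0.026, 'ry': 0.176, 'rz': -0.188}
{'tx': 0.113, 'ty': -0.06, 'tz': 0.107, 'rx': 0.06, 'ry': 0.285, 'rz': -0.262}
{'tx': 0.121, 'ty': -0.069, 'tz': 0.1, 'rx': 0.114, 'ry': 0.412, 'rz': -0.332}
dist 51 ang 48.7
{'tx': 0.013, 'ty': -0.004, 'tz': -0.002, 'rx': 0.039, 'ry': 0.133, 'rz': -0.04}
{'tx': 0.025, 'ty': -0.007, 'tz': -0.006, 'rx': 0.069, 'ry': 0.266, 'rz': -0.057}
{'tx': 0.035, 'ty': -0.008, 'tz': -0.011, 'rx': 0.074, 'ry': 0.377, 'rz': -0.051}
{'tx': 0.042, 'ty': -0.008, 'tz': -0.017, 'rx': 0.078, 'ry': 0.466, 'rz': -0.046}
dist 14 ang 42.7
```

>>> apply_moves:
  series:
    - {"tx": 0,"ty": 0,"tz": 0,"rx": 0,"ry": 0,"rz": 0,"fingers": 0}
    - {"tx": 0,"ty": 0,"tz": -0.08,"rx": 0,"ry": 0,"rz": 0,"fingers": 0}
    - {"tx": 0,"ty": 0,"tz": -0.18,"rx": 0,"ry": 0,"rz": 0,"fingers": 0}
    - {"tx": 0,"ty": 0,"tz": -0.28,"rx": 0,"ry": 0,"rz": 0,"fingers": 0}
    - {"tx": 0,"ty": 0,"tz": -0.38,"rx": 0,"ry": 0,"rz": 0,"fingers": 0}
    - {"tx": 0,"ty": 0,"tz": -0.44,"rx": 0,"ry": 0,"rz": 0,"fingers": 0}
    - {"tx": 0,"ty": 0,"tz": -0.467,"rx": 0,"ry": 0,"rz": 0,"fingers": 0}
  squeeze: 12

```text
clock: 11.05
eef_pos: [468.0, 387.3, 155.6]
tcp_rot: [[-0.999, -0.042, 0.005], [-0.042, 0.999, 0.003], [-0.005, 0.003, -1.0]]
ft_force: [0.5, 0.2, 0.1]
finger_gap: 46.1
```

>>> apply_moves:
  series:
    - {"tx": 0.012,"ty": -0.035,"tz": 0.002,"rx": 0,"ry": 0,"rz": -0.08,"fingers": 0}
    - {"tx": 0.025,"ty": -0.07,"tz": 0.004,"rx": 0,"ry": 0,"rz": -0.16,"fingers": 0}
    - {"tx": 0.037,"ty": -0.105,"tz": 0.006,"rx": 0,"ry": 0,"rz": -0.24,"fingers": 0}
    - {"tx": 0.05,"ty": -0.14,"tz": 0.008,"rx": 0,"ry": 0,"rz": -0.32,"fingers": 0}
    - {"tx": 0.062,"ty": -0.175,"tz": 0.01,"rx": 0,"ry": 0,"rz": -0.4,"fingers": 0}
    - {"tx": 0.075,"ty": -0.21,"tz": 0.011,"rx": 0,"ry": 0,"rz": -0.48,"fingers": 0}
    - {"tx": 0.087,"ty": -0.245,"tz": 0.012,"rx": 0,"ry": 0,"rz": -0.56,"fingers": 0}
    - {"tx": 0.101,"ty": -0.286,"tz": 0.014,"rx": 0,"ry": 0,"rz": -0.65,"fingers": 0}
    - {"tx": 0.101,"ty": -0.286,"tz": 0.014,"rx": 0,"ry": 0,"rz": -0.65,"fingers": 0}

```text
clock: 11.8
eef_pos: [439.5, 296.8, 147.7]
tcp_rot: [[-0.483, -0.876, 0.001], [-0.876, 0.483, -0.002], [0.002, -0.001, -1.0]]
ft_force: [-0.5, -0.3, -0.4]
finger_gap: 45.7
```

Run:
```python
from tilt import *
save(Rt(241,0),[440,300,150.]);chk();print(np.round(env.get_obs()['joint_positions'],2))
```

```text
t11.80 gap45.7 F [-0.5 -0.3 -0.4] T [ 0.04  0.09 -0.02] pos [439.5 296.8 147.7] err [-0.5 -3.2 -2.3] rot [ 0.09  0.09 -0.15]
[-0.81  0.47  0.16  2.12 -0.13  0.56  2.07]
```

>>> apply_moves:
  series:
    - {"tx": 0.05,"ty": -0.025,"tz": 0.056,"rx": 0.003,"ry": 0.045,"rz": -0.05,"fingers": 0}
    - {"tx": 0.096,"ty": -0.05,"tz": 0.113,"rx": 0.007,"ry": 0.089,"rz": -0.1,"fingers": 0}
    - {"tx": 0.1,"ty": -0.052,"tz": 0.112,"rx": 0.016,"ry": 0.132,"rz": -0.144,"fingers": 0}
    - {"tx": 0.104,"ty": -0.054,"tz": 0.111,"rx": 0.026,"ry": 0.176,"rz": -0.188,"fingers": 0}
    - {"tx": 0.108,"ty": -0.057,"tz": 0.109,"rx": 0.043,"ry": 0.23,"rz": -0.225,"fingers": 0}
    - {"tx": 0.113,"ty": -0.06,"tz": 0.107,"rx": 0.06,"ry": 0.285,"rz": -0.262,"fingers": 0}
    - {"tx": 0.117,"ty": -0.065,"tz": 0.104,"rx": 0.087,"ry": 0.348,"rz": -0.297,"fingers": 0}
    - {"tx": 0.121,"ty": -0.069,"tz": 0.1,"rx": 0.114,"ry": 0.412,"rz": -0.332,"fingers": 0}
    - {"tx": 0.121,"ty": -0.069,"tz": 0.1,"rx": 0.114,"ry": 0.412,"rz": -0.332,"fingers": 0}

```text
clock: 12.55
eef_pos: [438.9, 262.6, 115.2]
tcp_rot: [[0.033, -0.999, 0.026], [-0.784, -0.042, -0.619], [0.62, -0.0, -0.785]]
ft_force: [-1.2, 1.3, -1.7]
finger_gap: 46.0
```

>>> apply_moves:
  series:
    - {"tx": 0.007,"ty": -0.002,"tz": -0.001,"rx": 0.02,"ry": 0.066,"rz": -0.02,"fingers": 0}
    - {"tx": 0.013,"ty": -0.004,"tz": -0.002,"rx": 0.039,"ry": 0.133,"rz": -0.04,"fingers": 0}
    - {"tx": 0.019,"ty": -0.005,"tz": -0.004,"rx": 0.054,"ry": 0.2,"rz": -0.048,"fingers": 0}
    - {"tx": 0.025,"ty": -0.007,"tz": -0.006,"rx": 0.069,"ry": 0.266,"rz": -0.057,"fingers": 0}
    - {"tx": 0.03,"ty": -0.008,"tz": -0.008,"rx": 0.072,"ry": 0.322,"rz": -0.054,"fingers": 0}
    - {"tx": 0.035,"ty": -0.008,"tz": -0.011,"rx": 0.074,"ry": 0.377,"rz": -0.051,"fingers": 0}
    - {"tx": 0.039,"ty": -0.008,"tz": -0.014,"rx": 0.076,"ry": 0.422,"rz": -0.048,"fingers": 0}
    - {"tx": 0.042,"ty": -0.008,"tz": -0.017,"rx": 0.078,"ry": 0.466,"rz": -0.046,"fingers": 0}
    - {"tx": 0.042,"ty": -0.008,"tz": -0.017,"rx": 0.078,"ry": 0.466,"rz": -0.046,"fingers": 0}

```text
clock: 13.3
eef_pos: [442.6, 251.1, 127.1]
tcp_rot: [[0.028, -0.985, 0.169], [-0.169, -0.171, -0.971], [0.985, -0.002, -0.171]]
ft_force: [-1.9, -0.5, -1.1]
finger_gap: 46.1
```

Run:
```python
from tilt import *
Q=Rt(280,80);save(Q,np.array([440,270,135.])+Q[:,2]*19);chk();o=env.get_obs();print(np.round(o['joint_positions'],2),np.round(o['tcp_rot'],3))
for n in('scene','top'):
    p,d,m=cam(n);x,y=map(int,proj(m,[440,270,100]));c=p[max(0,y-60):y+60,x-80:x+80];cv2.imwrite(f'pics/st_{n}.png',cv2.resize(c,None,fx=5,fy=5,interpolation=cv2.INTER_CUBIC))
```

```text
t13.30 gap46.1 F [-1.9 -0.5 -1.1] T [ 1.2   0.27 -0.04] pos [442.6 251.1 127.1] err [-0.7 -0.4 -4.6] rot [-0.12  0.16  0.12]
[-1.32  1.11  0.42  1.8   0.5   1.43  2.03] [[ 0.028 -0.985  0.169]
 [-0.169 -0.171 -0.971]
 [ 0.985 -0.002 -0.171]]
```

View pics/st_scene.png

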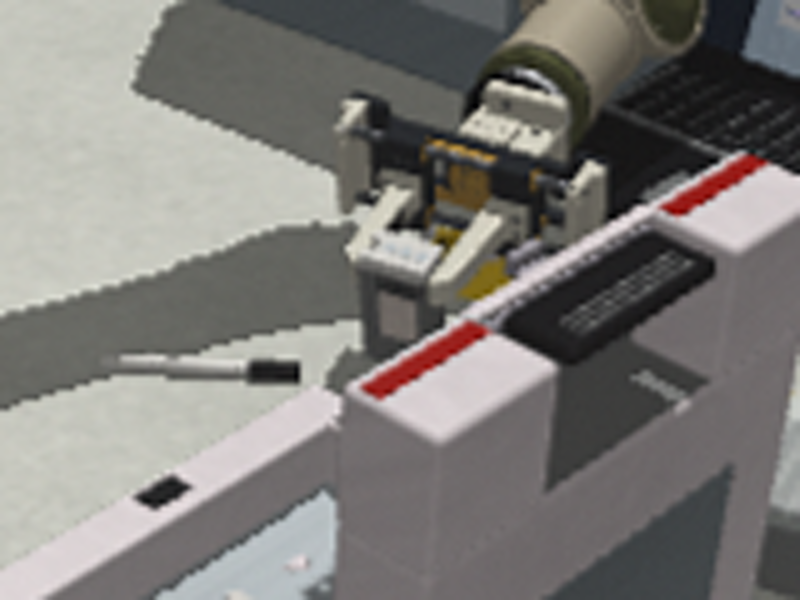

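View pics/st_top.png

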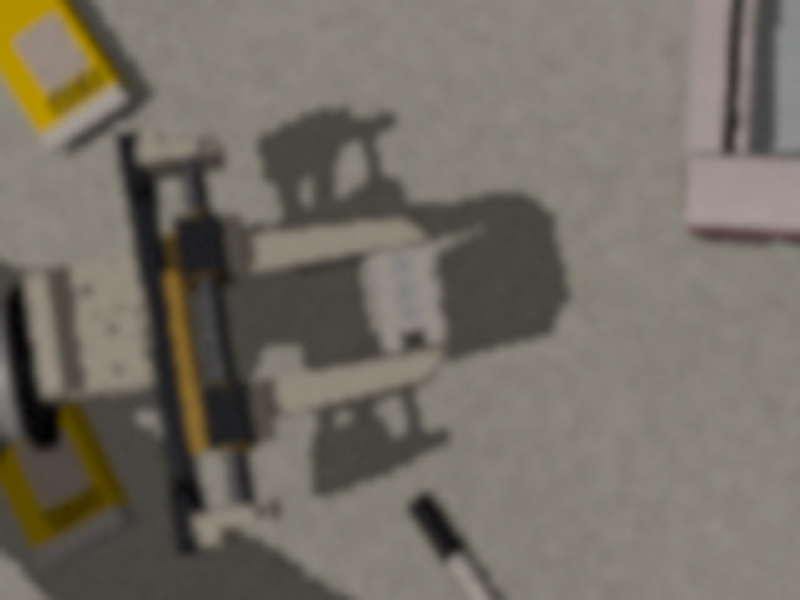

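The cartridge is upright in the grip, ports up, with the groove at about (415,338) in the crop. I'll lower it to the bench and finish the tilt to 84°.

Run:
```python
from tilt import *
q=np.array(env.get_obs()['joint_positions'])
T=[]
for t,z in ((82,105),(84,78)):
    Q=Rt(280,t);T.append((Q,np.array([440,270,z])+Q[:,2]*19))
for Q,P in T:
    q,e,a_,path=go(q,Q,P);print(round(e,1),round(a_,1),np.round(q,2),[int(w[2]) for w in FK(q)[2]])
show(T)
Q=Rt(280,84);print(Q.T@[0,0,-1])
```

```text
0.0 0.0 [-1.32  1.16  0.41  1.78  0.49  1.43  2.01] [286, 286, 552, 552, 151, 148, 102]
0.0 0.0 [-1.32  1.22  0.41  1.76  0.48  1.43  2.  ] [286, 286, 517, 517, 113, 110, 76]
{'tx': -0.096, 'ty': 0.0, 'tz': 0.017, 'rx': -0.0, 'ry': 0.022, 'rz': 0.0}
{'tx': -0.183, 'ty': -0.0, 'tz': 0.033, 'rx': 0.0, 'ry': 0.044, 'rz': 0.0}
dist 56 ang 4.0
[-0.9945219   0.          0.10452846]
```

>>> apply_moves:
  series:
    - {"tx": -0.048,"ty": 0,"tz": 0.009,"rx": 0,"ry": 0.011,"rz": 0,"fingers": 0}
    - {"tx": -0.096,"ty": 0,"tz": 0.017,"rx": 0,"ry": 0.022,"rz": 0,"fingers": 0}
    - {"tx": -0.14,"ty": 0,"tz": 0.025,"rx": 0,"ry": 0.033,"rz": 0,"fingers": 0}
    - {"tx": -0.183,"ty": 0,"tz": 0.033,"rx": 0,"ry": 0.044,"rz": 0,"fingers": 0}
    - {"tx": -0.183,"ty": 0,"tz": 0.033,"rx": 0,"ry": 0.044,"rz": 0,"fingers": 0}
    - {"tx": -0.183,"ty": 0,"tz": 0.033,"rx": 0,"ry": 0.044,"rz": 0,"fingers": 0}

```text
clock: 13.9
eef_pos: [444.0, 250.4, 74.6]
tcp_rot: [[0.015, -0.985, 0.17], [-0.105, -0.171, -0.98], [0.994, -0.004, -0.106]]
ft_force: [-0.5, -0.4, -0.4]
finger_gap: 45.9
```

Run:
```python
from tilt import *
chk();o=env.get_obs();R=np.array(o['tcp_rot']);print('grasp',np.array(o['eef_pos'])-19*R[:,2],'tau',np.degrees(np.arccos(-R[2,2])))
```

```text
t13.90 gap45.9 F [-0.5 -0.4 -0.4] T [1.2  0.28 0.01] pos [444.  250.4  74.6] err [ 0.7 -0.9 -1.4] rot [-0.14 -0.07  0.22]
grasp [440.80104268 269.05886836  76.58038827] tau 83.89437581022658
```

>>> apply_moves:
  series:
    - {"tx": -0.009,"ty": 0,"tz": 0.001,"rx": 0,"ry": 0,"rz": 0,"fingers": 0}
    - {"tx": -0.016,"ty": 0,"tz": 0.002,"rx": 0,"ry": 0,"rz": 0,"fingers": 0}
    - {"tx": -0.022,"ty": 0,"tz": 0.002,"rx": 0,"ry": 0,"rz": 0,"fingers": 0}
    - {"tx": -0.027,"ty": 0,"tz": 0.003,"rx": 0,"ry": 0,"rz": 0,"fingers": 0}
    - {"tx": -0.031,"ty": 0,"tz": 0.003,"rx": 0,"ry": 0,"rz": 0,"fingers": 0}
    - {"tx": -0.031,"ty": 0,"tz": 0.003,"rx": 0,"ry": 0,"rz": 0,"fingers": 0}
  squeeze: 4

```text
clock: 14.4
eef_pos: [444.1, 250.8, 66.0]
tcp_rot: [[0.014, -0.985, 0.172], [-0.101, -0.172, -0.98], [0.995, -0.004, -0.102]]
ft_force: [0.7, 0.6, 4.4]
finger_gap: 46.3
```

Run:
```python
from tilt import *
R,p=load();save(R,p+R@np.array([-.031,0,.003])*300)
chk();o=env.get_obs();R=np.array(o['tcp_rot']);print('grasp',np.array(o['eef_pos'])-19*R[:,2])
```

```text
t14.40 gap46.3 F [0.7 0.6 4.4] T [-0.08  0.04  0.18] pos [444.1 250.8  66. ] err [ 0.8 -0.6 -0.6] rot [-0.05  0.19  0.21]
grasp [440.84206917 269.41307077  67.95886921]
```

Contact (+4.4 N). Grasp height is 68 mm, against 67.3 expected when it stands flat. Releasing and backing straight out.

>>> apply_moves:
  series:
    - {"tx": -0.002,"ty": 0,"tz": 0,"rx": 0,"ry": 0,"rz": 0,"fingers": 0.65}
    - {"tx": -0.002,"ty": 0,"tz": 0,"rx": 0,"ry": 0,"rz": 0,"fingers": 0.65}
    - {"tx": -0.002,"ty": 0,"tz": 0,"rx": 0,"ry": 0,"rz": 0,"fingers": 0.65}
    - {"tx": -0.002,"ty": 0,"tz": 0,"rx": 0,"ry": 0,"rz": 0,"fingers": 0.65}
    - {"tx": -0.002,"ty": 0,"tz": -0.03,"rx": 0,"ry": 0,"rz": 0,"fingers": 0.65}
    - {"tx": -0.002,"ty": 0,"tz": -0.1,"rx": 0,"ry": 0,"rz": 0,"fingers": 0.65}
    - {"tx": -0.002,"ty": 0,"tz": -0.2,"rx": 0,"ry": 0,"rz": 0,"fingers": 0.65}
    - {"tx": -0.002,"ty": 0,"tz": -0.3,"rx": 0,"ry": 0,"rz": 0,"fingers": 0.65}
    - {"tx": 0.05,"ty": 0,"tz": -0.35,"rx": 0,"ry": 0,"rz": 0,"fingers": 0.65}

```text
clock: 15.15
eef_pos: [424.2, 356.1, 88.1]
tcp_rot: [[0.019, -0.984, 0.174], [-0.104, -0.175, -0.979], [0.994, 0.0, -0.106]]
ft_force: [-1.0, -0.9, -0.1]
finger_gap: 60.2
```

Run:
```python
from tilt import *
R,p=load();save(R,p+R@np.array([.05,0,-.35])*300)
chk();print(np.round(env.get_obs()['joint_positions'],2))
for n in('scene','top'):
    p,d,m=cam(n);np.savez(f'{n}_st.npz',p=p,d=d);x,y=map(int,proj(m,[440,270,60]));c=p[max(0,y-60):y+60,x-80:x+80];cv2.imwrite(f'pics/st2_{n}.png',cv2.resize(c,None,fx=5,fy=5,interpolation=cv2.INTER_CUBIC))
```

```text
t15.15 gap60.2 F [-1.  -0.9 -0.1] T [ 1.02  0.23 -0.06] pos [424.2 356.1  88.1] err [-1.2  3.4 -4.4] rot [ 0.1  -0.03 -0.02]
[-1.37  1.23  0.39  1.56  0.43  1.63  2.06]
```

View pics/st2_scene.png

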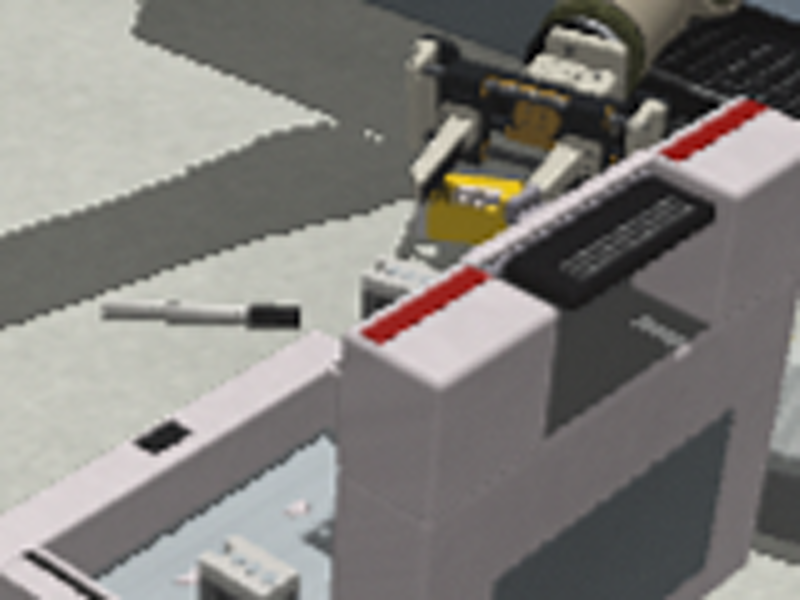

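View pics/st2_top.png

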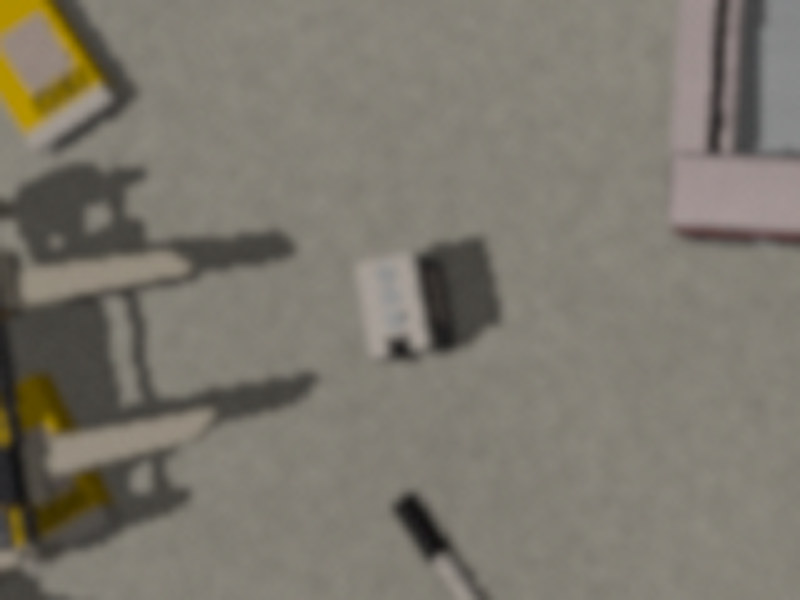

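It stands free: the head is at crop (357–432, 253–358) with the groove at (400,345), facing the robot. I'll measure it and raise the tool back to vertical.

Run:
```python
from tilt import *
Z=np.load('top_st.npz');p,d=Z['p'],Z['d'];m=env.camera_model('top')
x,y=map(int,proj(m,[440,270,60]));x0,y0=x-80,max(0,y-60)
f=lambda cx,cy:plane(m,x0+(cx+.5)/5-.5,y0+(cy+.5)/5-.5,84)[:2]
c=np.array([f(357,263),f(416,253),f(432,350),f(370,358)]);print(np.round(c,1),c.mean(0))
s=(c[1]-c[2]+c[0]-c[3])/2;w=(c[0]-c[1]+c[3]-c[2])/2;print('len',np.linalg.norm(s),'dirx',np.degrees(np.arctan2(s[1],s[0])),'w',np.linalg.norm(w),np.degrees(np.arctan2(w[1],w[0])))
g=cv2.cvtColor(p,cv2.COLOR_BGR2GRAY)
# mask of white head
hsv=cv2.cvtColor(p,cv2.COLOR_BGR2HSV)
mk=np.zeros_like(g);R=[y0+45,y0+75,x0+66,x0+92]
sub=g[R[0]:R[1],R[2]:R[3]];mk[R[0]:R[1],R[2]:R[3]]=(sub>143)*255
cs,_=cv2.findContours(mk,cv2.RETR_EXTERNAL,cv2.CHAIN_APPROX_NONE);q=max(cs,key=cv2.contourArea)[:,0]
pw=np.array([plane(m,*a_,84)[:2] for a_ in q],np.float32);print(cv2.minAreaRect(pw))
for v,u in((y0+58,x0+78),(y0+55,x0+75),(y0+63,x0+82)):print(np.round(p2w(m,u,v,d[v,u]),0))
# move back up: tool to vertical
q=np.array(env.get_obs()['joint_positions'])
T=[]
for hd,t,P in ((280,60,(425,340,200)),(280,35,(432,310,250)),(285,10,(438,285,250)),(280,0,(440,270,230))):T.append((Rt(hd,t),np.array(P,float)))
for Q,P in T:
    q,e,a_,path=go(q,Q,P);print(round(e,1),round(a_,1),np.round(q,2),[int(w[2]) for w in FK(q)[2]])
```

```text
[[460.1 288.7]
 [464.4 260.5]
 [418.3 252.5]
 [414.9 282. ]] [439.44747631 270.92235959]
len 46.25182435038406 dirx 9.177453609464406 w 29.133309135665183 97.57614469847302
((440.7967529296875, 273.2525329589844), (43.49530792236328, 25.856115341186523), 10.151474952697754)
[446. 272.  82.]
[453. 279.  86.]
[434. 262.  84.]
0.0 0.0 [-1.32  0.84  0.37  1.72  0.39  1.45  2.13] [286, 286, 718, 718, 368, 365, 200]
0.2 0.0 [-1.19  0.54  0.31  1.85  0.31  1.21  2.25] [286, 286, 837, 837, 523, 521, 250]
0.0 0.0 [-0.93  0.35  0.2   2.    0.11  0.88  2.59] [286, 286, 886, 886, 576, 576, 250]
0.0 0.2 [-0.61  0.33 -0.07  2.06  0.03  0.75  2.61] [286, 286, 887, 887, 561, 561, 229]
```

Run:
```python
from tilt import *
q=np.array(env.get_obs()['joint_positions'])
T=[]
for hd,t,P in ((275,66,(425,350,130)),(265,48,(425,345,170)),(252,30,(430,335,200)),(240,14,(435,315,210))):T.append((Rt(hd,t),np.array(P,float)))
U=[(Rt(215,3),np.array([440,290,200.])),(Rt(190,0),np.array([440.2,272,170.]))]
V=[(Rt(190,0),np.array([440.2,272,58.]))]
for Q,P in T+U+V:
    q,e,a_,path=go(q,Q,P);print(round(e,1),round(a_,1),np.round(q,2),[int(w[2]) for w in FK(q)[2]])
show(T);show(U);show(V)
```

```text
0.0 0.0 [-1.3   1.01  0.37  1.63  0.34  1.5   2.08] [286, 286, 633, 633, 267, 264, 130]
0.3 0.0 [-1.21  0.82  0.35  1.67  0.19  1.4   2.08] [286, 286, 729, 729, 394, 391, 170]
0.0 0.0 [-1.1   0.65  0.36  1.75  0.03  1.24  2.05] [286, 286, 801, 801, 488, 486, 200]
0.2 0.0 [-1.02  0.51  0.37  1.9  -0.11  1.    2.  ] [286, 286, 849, 849, 532, 531, 210]
0.3 0.0 [-1.    0.44  0.45  2.05 -0.27  0.76  1.79] [286, 286, 869, 869, 531, 531, 200]
0.1 0.0 [-1.04  0.47  0.54  2.14 -0.41  0.63  1.52] [286, 286, 861, 861, 501, 501, 170]
0.1 0.0 [-0.89  0.64  0.33  2.21 -0.57  0.37  1.66] [286, 286, 803, 803, 389, 389, 58]
{'tx': 0.125, 'ty': 0.003, 'tz': -0.005, 'rx': -0.054, 'ry': -0.199, 'rz': 0.014}
{'tx': 0.259, 'ty': 0.006, 'tz': -0.002, 'rx': -0.155, 'ry': -0.397, 'rz': 0.069}
{'tx': 0.363, 'ty': -0.005, 'tz': 0.023, 'rx': -0.271, 'ry': -0.587, 'rz': 0.176}
{'tx': 0.403, 'ty': -0.01, 'tz': 0.087, 'rx': -0.356, 'ry': -0.744, 'rz': 0.31}
dist 124 ang 79.3
{'tx': 0.054, 'ty': -0.056, 'tz': 0.048, 'rx': -0.041, 'ry': -0.12, 'rz': 0.275}
{'tx': 0.08, 'ty': -0.087, 'tz': 0.158, 'rx': -0.068, 'ry': -0.145, 'rz': 0.553}
dist 59 ang 51.8
{'tx': 0.0, 'ty': 0.0, 'tz': 0.373, 'rx': -0.0, 'ry': -0.0, 'rz': -0.0}
dist 112 ang 0.0
```

>>> apply_moves:
  series:
    - {"tx": 0.125,"ty": 0.003,"tz": -0.005,"rx": -0.054,"ry": -0.199,"rz": 0.014,"fingers": 0.65}
    - {"tx": 0.125,"ty": 0.003,"tz": -0.005,"rx": -0.054,"ry": -0.199,"rz": 0.014,"fingers": 0.65}
    - {"tx": 0.125,"ty": 0.003,"tz": -0.005,"rx": -0.054,"ry": -0.199,"rz": 0.014,"fingers": 0.65}
    - {"tx": 0.259,"ty": 0.006,"tz": -0.002,"rx": -0.155,"ry": -0.397,"rz": 0.069,"fingers": 0.65}
    - {"tx": 0.259,"ty": 0.006,"tz": -0.002,"rx": -0.155,"ry": -0.397,"rz": 0.069,"fingers": 0.65}
    - {"tx": 0.259,"ty": 0.006,"tz": -0.002,"rx": -0.155,"ry": -0.397,"rz": 0.069,"fingers": 0.65}
    - {"tx": 0.363,"ty": -0.005,"tz": 0.023,"rx": -0.271,"ry": -0.587,"rz": 0.176,"fingers": 0.65}
    - {"tx": 0.363,"ty": -0.005,"tz": 0.023,"rx": -0.271,"ry": -0.587,"rz": 0.176,"fingers": 0.65}
    - {"tx": 0.363,"ty": -0.005,"tz": 0.023,"rx": -0.271,"ry": -0.587,"rz": 0.176,"fingers": 0.65}
    - {"tx": 0.363,"ty": -0.005,"tz": 0.023,"rx": -0.271,"ry": -0.587,"rz": 0.176,"fingers": 0.65}

```text
clock: 16.08
eef_pos: [432.7, 330.4, 201.0]
tcp_rot: [[-0.282, -0.947, -0.154], [-0.822, 0.322, -0.47], [0.494, -0.006, -0.869]]
ft_force: [1.3, -1.2, -0.8]
finger_gap: 60.5
```

Run:
```python
from tilt import *
save(Rt(252,30),np.array([430,335,200.]));chk()
show([(Rt(235,15),np.array([435,315,210.])),(Rt(213,3),np.array([440,290,200.]))])
show([(Rt(190,0),np.array([440.2,272,150.]))])
show([(Rt(190,0),np.array([440.2,272,58.]))])
```

```text
t16.08 gap60.5 F [ 1.3 -1.2 -0.8] T [ 0.45 -0.07  0.05] pos [432.7 330.4 201. ] err [ 2.7 -4.6  1. ] rot [-0.09 -0.38  0.84]
{'tx': 0.067, 'ty': -0.036, 'tz': 0.0, 'rx': -0.072, 'ry': -0.165, 'rz': 0.175}
{'tx': 0.115, 'ty': -0.078, 'tz': 0.066, 'rx': -0.124, 'ry': -0.288, 'rz': 0.419}
dist 46 ang 47.1
{'tx': 0.023, 'ty': -0.051, 'tz': 0.168, 'rx': -0.007, 'ry': -0.033, 'rz': 0.256}
dist 53 ang 23.2
{'tx': 0.0, 'ty': 0.0, 'tz': 0.307, 'rx': 0.0, 'ry': -0.0, 'rz': -0.0}
dist 92 ang 0.0
```

>>> apply_moves:
  series:
    - {"tx": 0.067,"ty": -0.036,"tz": 0,"rx": -0.072,"ry": -0.165,"rz": 0.175,"fingers": 0.65}
    - {"tx": 0.067,"ty": -0.036,"tz": 0,"rx": -0.072,"ry": -0.165,"rz": 0.175,"fingers": 0.65}
    - {"tx": 0.067,"ty": -0.036,"tz": 0,"rx": -0.072,"ry": -0.165,"rz": 0.175,"fingers": 0.65}
    - {"tx": 0.115,"ty": -0.078,"tz": 0.066,"rx": -0.124,"ry": -0.288,"rz": 0.419,"fingers": 0.65}
    - {"tx": 0.115,"ty": -0.078,"tz": 0.066,"rx": -0.124,"ry": -0.288,"rz": 0.419,"fingers": 0.65}
    - {"tx": 0.115,"ty": -0.078,"tz": 0.066,"rx": -0.124,"ry": -0.288,"rz": 0.419,"fingers": 0.65}
    - {"tx": 0.115,"ty": -0.078,"tz": 0.066,"rx": -0.124,"ry": -0.288,"rz": 0.419,"fingers": 0.65}
    - {"tx": 0.115,"ty": -0.078,"tz": 0.066,"rx": -0.124,"ry": -0.288,"rz": 0.419,"fingers": 0.65}

```text
clock: 16.75
eef_pos: [438.3, 288.0, 197.5]
tcp_rot: [[-0.839, -0.542, -0.044], [-0.541, 0.841, -0.032], [0.054, -0.003, -0.999]]
ft_force: [-0.0, 0.3, -0.1]
finger_gap: 60.6
```

>>> apply_moves:
  series:
    - {"tx": 0.023,"ty": -0.051,"tz": 0.08,"rx": -0.007,"ry": -0.033,"rz": 0.256,"fingers": 0.65}
    - {"tx": 0.023,"ty": -0.051,"tz": 0.168,"rx": -0.007,"ry": -0.033,"rz": 0.256,"fingers": 0.65}
    - {"tx": 0.023,"ty": -0.051,"tz": 0.168,"rx": -0.007,"ry": -0.033,"rz": 0.256,"fingers": 0.65}
    - {"tx": 0.023,"ty": -0.051,"tz": 0.168,"rx": -0.007,"ry": -0.033,"rz": 0.256,"fingers": 0.65}
    - {"tx": 0.023,"ty": -0.051,"tz": 0.168,"rx": -0.007,"ry": -0.033,"rz": 0.256,"fingers": 0.65}
    - {"tx": 0.023,"ty": -0.051,"tz": 0.168,"rx": -0.007,"ry": -0.033,"rz": 0.256,"fingers": 0.65}

```text
clock: 17.25
eef_pos: [440.6, 272.3, 148.3]
tcp_rot: [[-0.984, -0.178, 0.002], [-0.178, 0.984, -0.002], [-0.001, -0.002, -1.0]]
ft_force: [0.6, -0.3, 0.9]
finger_gap: 60.9
```

Run:
```python
from tilt import *
save(Rt(190,0),[440.2,272,150.]);chk();print(np.round(env.get_obs()['joint_positions'],2))
for n in('scene','top'):
    p,d,m=cam(n);x,y=map(int,proj(m,[440,270,60]));c=p[max(0,y-60):y+60,x-80:x+80];cv2.imwrite(f'pics/rg_{n}.png',cv2.resize(c,None,fx=5,fy=5,interpolation=cv2.INTER_CUBIC))
```

```text
t17.25 gap60.9 F [ 0.6 -0.3  0.9] T [0.06 0.   0.04] pos [440.6 272.3 148.3] err [ 0.4  0.3 -1.7] rot [ 0.14 -0.07 -0.26]
[-1.02  0.5   0.52  2.16 -0.44  0.58  1.56]
```

View pics/rg_scene.png

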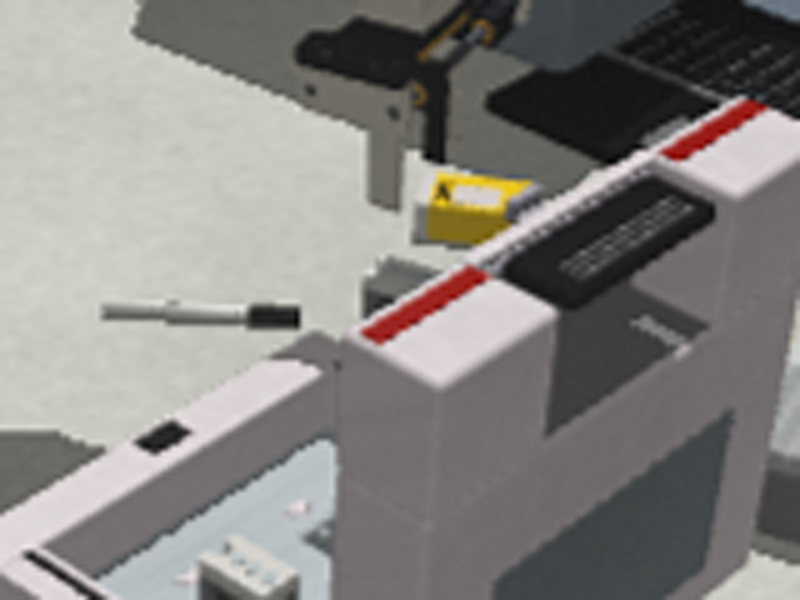

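View pics/rg_top.png

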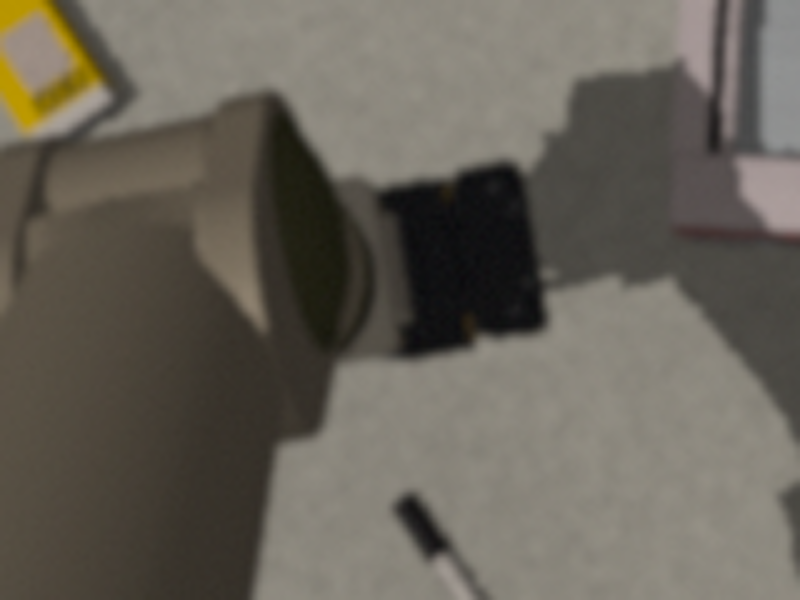

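>>> apply_moves:
  series:
    - {"tx": 0,"ty": 0,"tz": 0.1,"rx": 0,"ry": 0,"rz": 0,"fingers": 0.65}
    - {"tx": 0,"ty": 0,"tz": 0.2,"rx": 0,"ry": 0,"rz": 0,"fingers": 0.65}
    - {"tx": 0,"ty": 0,"tz": 0.27,"rx": 0,"ry": 0,"rz": 0,"fingers": 0.65}
    - {"tx": 0,"ty": 0,"tz": 0.305,"rx": 0,"ry": 0,"rz": 0,"fingers": 0.65}
    - {"tx": 0,"ty": 0,"tz": 0.305,"rx": 0,"ry": 0,"rz": 0,"fingers": 0.65}
    - {"tx": 0,"ty": 0,"tz": 0.305,"rx": 0,"ry": 0,"rz": 0,"fingers": 0.65}

```text
clock: 17.85
eef_pos: [441.2, 271.3, 57.2]
tcp_rot: [[-0.985, -0.172, 0.002], [-0.172, 0.985, -0.001], [-0.002, -0.001, -1.0]]
ft_force: [-0.3, -0.4, 0.3]
finger_gap: 60.6
```

>>> apply_moves:
  series:
    - {"tx": 0,"ty": 0,"tz": 0,"rx": 0,"ry": 0,"rz": 0,"fingers": 0.2}
    - {"tx": 0,"ty": 0,"tz": 0,"rx": 0,"ry": 0,"rz": 0,"fingers": 0.2}
    - {"tx": 0,"ty": 0,"tz": 0,"rx": 0,"ry": 0,"rz": 0,"fingers": 0.2}
    - {"tx": 0,"ty": 0,"tz": 0,"rx": 0,"ry": 0,"rz": 0,"fingers": 0.2}
    - {"tx": 0,"ty": 0,"tz": 0,"rx": 0,"ry": 0,"rz": 0,"fingers": 0}
    - {"tx": 0,"ty": 0,"tz": 0,"rx": 0,"ry": 0,"rz": 0,"fingers": 0}
    - {"tx": 0,"ty": 0,"tz": 0,"rx": 0,"ry": 0,"rz": 0,"fingers": 0}
  squeeze: 8

```text
clock: 18.43
eef_pos: [441.0, 271.2, 57.2]
tcp_rot: [[-0.985, -0.171, 0.003], [-0.171, 0.985, -0.001], [-0.003, -0.001, -1.0]]
ft_force: [0.5, -0.6, 3.1]
finger_gap: 28.2
```

Run:
```python
from tilt import *
save(Rt(190,0),[440.2,272,58.5]);chk()
EOF=0
```

```text
t18.43 gap28.2 F [ 0.5 -0.6  3.1] T [-0.32 -0.    0.06] pos [441.  271.2  57.2] err [ 0.8 -0.8 -1.3] rot [ 0.08 -0.16  0.13]
```

Regrasped with the gap at 28.2 mm (thickness 28). Lifting and carrying it over the bay centre, measured at (585.5, 31.7).

Run:
```python
from tilt import *
q=np.array(env.get_obs()['joint_positions'])
T=[(Rt(190,0),np.array([440.2,272,220.])),(Rt(176.2,0),np.array([586.1,31.7,220.])),(Rt(176.2,0),np.array([586.1,31.7,150.]))]
for Q,P in T:
    q,e,a_,path=go(q,Q,P);print(round(e,1),round(a_,1),np.round(q,2),[int(w[2]) for w in FK(q)[2]])
for t in T:show([t])
```

```text
0.0 0.0 [-1.12  0.4   0.63  2.1  -0.35  0.74  1.48] [286, 286, 879, 879, 551, 551, 220]
0.0 0.0 [-0.6   0.5   0.66  1.95 -0.42  0.83  1.79] [286, 286, 853, 853, 551, 551, 219]
0.0 0.0 [-0.54  0.59  0.58  2.01 -0.5   0.69  1.87] [286, 286, 825, 825, 481, 481, 150]
{'tx': 0.0, 'ty': 0.0, 'tz': -0.538, 'rx': 0.0, 'ry': 0.0, 'rz': 0.0}
dist 162 ang 0.0
{'tx': -0.34, 'ty': -0.873, 'tz': -0.0, 'rx': 0.0, 'ry': 0.0, 'rz': 0.153}
dist 281 ang 13.8
{'tx': 0.0, 'ty': -0.0, 'tz': 0.233, 'rx': 0.0, 'ry': 0.0, 'rz': 0.0}
dist 70 ang 0.0
```

>>> apply_moves:
  series:
    - {"tx": 0,"ty": 0,"tz": 0,"rx": 0,"ry": 0,"rz": 0,"fingers": 0}
    - {"tx": 0,"ty": 0,"tz": -0.04,"rx": 0,"ry": 0,"rz": 0,"fingers": 0}
    - {"tx": 0,"ty": 0,"tz": -0.12,"rx": 0,"ry": 0,"rz": 0,"fingers": 0}
    - {"tx": 0,"ty": 0,"tz": -0.22,"rx": 0,"ry": 0,"rz": 0,"fingers": 0}
    - {"tx": 0,"ty": 0,"tz": -0.32,"rx": 0,"ry": 0,"rz": 0,"fingers": 0}
    - {"tx": 0,"ty": 0,"tz": -0.42,"rx": 0,"ry": 0,"rz": 0,"fingers": 0}
    - {"tx": 0,"ty": 0,"tz": -0.5,"rx": 0,"ry": 0,"rz": 0,"fingers": 0}
    - {"tx": 0,"ty": 0,"tz": -0.538,"rx": 0,"ry": 0,"rz": 0,"fingers": 0}
    - {"tx": 0,"ty": 0,"tz": -0.538,"rx": 0,"ry": 0,"rz": 0,"fingers": 0}
  squeeze: 20

```text
clock: 19.18
eef_pos: [441.3, 272.1, 220.5]
tcp_rot: [[-0.985, -0.172, 0.005], [-0.172, 0.985, 0.002], [-0.005, 0.001, -1.0]]
ft_force: [0.4, -0.4, -1.2]
finger_gap: 27.7
```

>>> apply_moves:
  series:
    - {"tx": -0.034,"ty": -0.087,"tz": 0,"rx": 0,"ry": 0,"rz": 0.015,"fingers": 0}
    - {"tx": -0.068,"ty": -0.175,"tz": 0,"rx": 0,"ry": 0,"rz": 0.031,"fingers": 0}
    - {"tx": -0.11,"ty": -0.28,"tz": 0,"rx": 0,"ry": 0,"rz": 0.05,"fingers": 0}
    - {"tx": -0.155,"ty": -0.4,"tz": 0,"rx": 0,"ry": 0,"rz": 0.07,"fingers": 0}
    - {"tx": -0.2,"ty": -0.52,"tz": 0,"rx": 0,"ry": 0,"rz": 0.09,"fingers": 0}
    - {"tx": -0.25,"ty": -0.64,"tz": 0,"rx": 0,"ry": 0,"rz": 0.112,"fingers": 0}
    - {"tx": -0.295,"ty": -0.76,"tz": 0,"rx": 0,"ry": 0,"rz": 0.133,"fingers": 0}
    - {"tx": -0.325,"ty": -0.835,"tz": 0,"rx": 0,"ry": 0,"rz": 0.147,"fingers": 0}
    - {"tx": -0.34,"ty": -0.873,"tz": 0,"rx": 0,"ry": 0,"rz": 0.153,"fingers": 0}
    - {"tx": -0.34,"ty": -0.873,"tz": 0,"rx": 0,"ry": 0,"rz": 0.153,"fingers": 0}

```text
clock: 20.02
eef_pos: [586.4, 28.0, 217.8]
tcp_rot: [[-0.997, 0.072, 0.002], [0.072, 0.997, -0.003], [-0.002, -0.002, -1.0]]
ft_force: [-0.3, 0.3, -0.5]
finger_gap: 28.2
```

>>> apply_moves:
  series:
    - {"tx": 0,"ty": 0,"tz": 0.06,"rx": 0,"ry": 0,"rz": 0,"fingers": 0}
    - {"tx": 0,"ty": 0,"tz": 0.12,"rx": 0,"ry": 0,"rz": 0,"fingers": 0}
    - {"tx": 0,"ty": 0,"tz": 0.18,"rx": 0,"ry": 0,"rz": 0,"fingers": 0}
    - {"tx": 0,"ty": 0,"tz": 0.233,"rx": 0,"ry": 0,"rz": 0,"fingers": 0}
    - {"tx": 0,"ty": 0,"tz": 0.233,"rx": 0,"ry": 0,"rz": 0,"fingers": 0}
    - {"tx": 0,"ty": 0,"tz": 0.233,"rx": 0,"ry": 0,"rz": 0,"fingers": 0}
    - {"tx": 0,"ty": 0,"tz": 0.233,"rx": 0,"ry": 0,"rz": 0,"fingers": 0}

```text
clock: 20.6
eef_pos: [585.9, 31.7, 149.4]
tcp_rot: [[-0.998, 0.067, 0.002], [0.067, 0.998, -0.001], [-0.003, -0.001, -1.0]]
ft_force: [0.1, -0.3, -1.0]
finger_gap: 27.7
```

Run:
```python
from tilt import *
save(Rt(176.2,0),[586.1,31.7,150.]);chk()
for n in('scene','top'):
    p,d,m=cam(n);x,y=map(int,proj(m,[585,30,90]));c=p[max(0,y-60):y+60,x-80:x+80];cv2.imwrite(f'pics/ov_{n}.png',cv2.resize(c,None,fx=5,fy=5,interpolation=cv2.INTER_CUBIC))
```

```text
t20.60 gap27.7 F [ 0.1 -0.3 -1. ] T [-0.   -0.03  0.01] pos [585.9  31.7 149.4] err [-0.2 -0.  -0.6] rot [ 0.03 -0.14  0.03]
```

View pics/ov_scene.png

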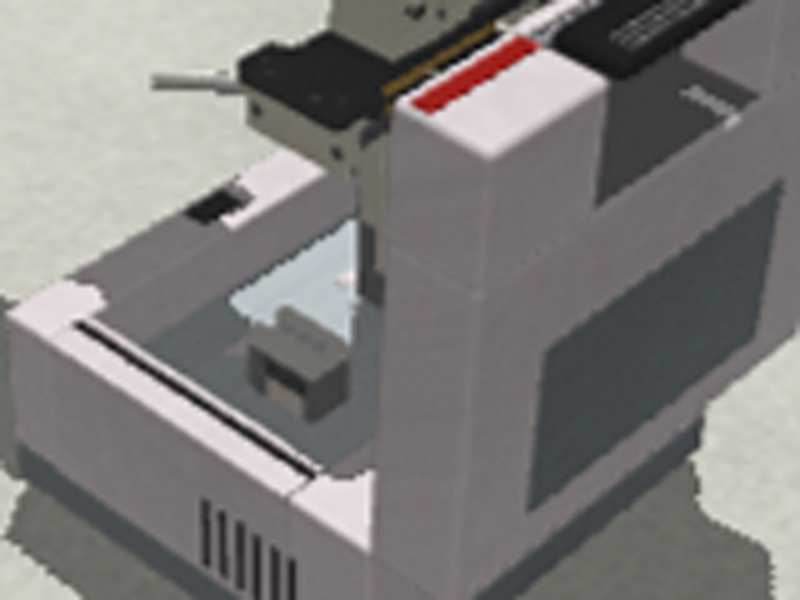

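View pics/ov_top.png

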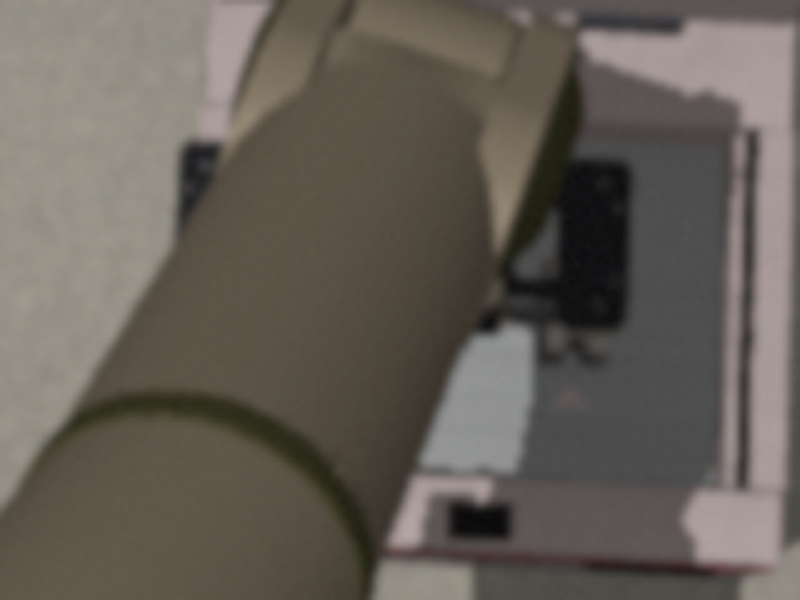

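Held at target with the foot 7 mm above the deck. Neither camera sees the foot, so I'll descend slowly and watch the force.

>>> apply_moves:
  series:
    - {"tx": 0,"ty": 0,"tz": 0.012,"rx": 0,"ry": 0,"rz": 0,"fingers": 0}
    - {"tx": 0,"ty": 0,"tz": 0.022,"rx": 0,"ry": 0,"rz": 0,"fingers": 0}
    - {"tx": 0,"ty": 0,"tz": 0.032,"rx": 0,"ry": 0,"rz": 0,"fingers": 0}
    - {"tx": 0,"ty": 0,"tz": 0.04,"rx": 0,"ry": 0,"rz": 0,"fingers": 0}
    - {"tx": 0,"ty": 0,"tz": 0.04,"rx": 0,"ry": 0,"rz": 0,"fingers": 0}

```text
clock: 21.12
eef_pos: [585.7, 30.9, 136.5]
tcp_rot: [[-0.998, 0.068, 0.002], [0.068, 0.998, -0.001], [-0.002, -0.001, -1.0]]
ft_force: [-0.3, -0.8, 0.2]
finger_gap: 28.1
```

The foot is below the deck and the rib top with no force. Continuing.

>>> apply_moves:
  series:
    - {"tx": 0,"ty": 0,"tz": 0.012,"rx": 0,"ry": 0,"rz": 0,"fingers": 0}
    - {"tx": 0,"ty": 0,"tz": 0.024,"rx": 0,"ry": 0,"rz": 0,"fingers": 0}
    - {"tx": 0,"ty": 0,"tz": 0.036,"rx": 0,"ry": 0,"rz": 0,"fingers": 0}
    - {"tx": 0,"ty": 0,"tz": 0.048,"rx": 0,"ry": 0,"rz": 0,"fingers": 0}
    - {"tx": 0,"ty": 0,"tz": 0.06,"rx": 0,"ry": 0,"rz": 0,"fingers": 0}
    - {"tx": 0,"ty": 0,"tz": 0.06,"rx": 0,"ry": 0,"rz": 0,"fingers": 0}

```text
clock: 21.62
eef_pos: [585.7, 30.8, 118.2]
tcp_rot: [[-0.998, 0.068, 0.001], [0.068, 0.998, -0.001], [-0.002, -0.001, -1.0]]
ft_force: [0.1, 0.6, -0.5]
finger_gap: 28.1
```

Foot is at about 61 mm, still force-free. 26 mm to go to the floor (TCP about 92).

>>> apply_moves:
  series:
    - {"tx": 0,"ty": 0,"tz": 0.015,"rx": 0,"ry": 0,"rz": 0,"fingers": 0}
    - {"tx": 0,"ty": 0,"tz": 0.03,"rx": 0,"ry": 0,"rz": 0,"fingers": 0}
    - {"tx": 0,"ty": 0,"tz": 0.045,"rx": 0,"ry": 0,"rz": 0,"fingers": 0}
    - {"tx": 0,"ty": 0,"tz": 0.06,"rx": 0,"ry": 0,"rz": 0,"fingers": 0}
    - {"tx": 0,"ty": 0,"tz": 0.072,"rx": 0,"ry": 0,"rz": 0,"fingers": 0}
    - {"tx": 0,"ty": 0,"tz": 0.08,"rx": 0,"ry": 0,"rz": 0,"fingers": 0}
    - {"tx": 0,"ty": 0,"tz": 0.08,"rx": 0,"ry": 0,"rz": 0,"fingers": 0}

```text
clock: 22.2
eef_pos: [585.8, 30.8, 94.4]
tcp_rot: [[-0.998, 0.068, 0.002], [0.068, 0.998, -0.001], [-0.002, -0.001, -1.0]]
ft_force: [0.6, 0.6, -0.4]
finger_gap: 28.2
```

>>> apply_moves:
  series:
    - {"tx": 0,"ty": 0,"tz": 0.004,"rx": 0,"ry": 0,"rz": 0,"fingers": 0}
    - {"tx": 0,"ty": 0,"tz": 0.008,"rx": 0,"ry": 0,"rz": 0,"fingers": 0}
    - {"tx": 0,"ty": 0,"tz": 0.012,"rx": 0,"ry": 0,"rz": 0,"fingers": 0}
    - {"tx": 0,"ty": 0,"tz": 0.012,"rx": 0,"ry": 0,"rz": 0,"fingers": 0}

```text
clock: 22.53
eef_pos: [586.4, 30.4, 92.0]
tcp_rot: [[-0.998, 0.068, 0.003], [0.068, 0.998, -0.001], [-0.003, -0.001, -1.0]]
ft_force: [-1.2, -1.5, 5.1]
finger_gap: 27.6
```

Floor contact (+5.1 N) at TCP 92.0, as predicted. Releasing and withdrawing upward.

>>> apply_moves:
  series:
    - {"tx": 0,"ty": 0,"tz": 0,"rx": 0,"ry": 0,"rz": 0,"fingers": 0.55}
    - {"tx": 0,"ty": 0,"tz": 0,"rx": 0,"ry": 0,"rz": 0,"fingers": 0.55}
    - {"tx": 0,"ty": 0,"tz": 0,"rx": 0,"ry": 0,"rz": 0,"fingers": 0.55}
    - {"tx": 0,"ty": 0,"tz": 0,"rx": 0,"ry": 0,"rz": 0,"fingers": 0.55}
    - {"tx": 0,"ty": 0,"tz": 0,"rx": 0,"ry": 0,"rz": 0,"fingers": 0.55}
    - {"tx": 0,"ty": 0,"tz": -0.05,"rx": 0,"ry": 0,"rz": 0,"fingers": 0.55}
    - {"tx": 0,"ty": 0,"tz": -0.15,"rx": 0,"ry": 0,"rz": 0,"fingers": 0.55}
    - {"tx": 0,"ty": 0,"tz": -0.28,"rx": 0,"ry": 0,"rz": 0,"fingers": 0.55}
    - {"tx": 0,"ty": 0,"tz": -0.41,"rx": 0,"ry": 0,"rz": 0,"fingers": 0.55}
    - {"tx": 0,"ty": 0,"tz": -0.5,"rx": 0,"ry": 0,"rz": 0,"fingers": 0.55}

```text
clock: 23.37
eef_pos: [586.2, 30.5, 244.4]
tcp_rot: [[-0.998, 0.069, 0.004], [0.069, 0.998, -0.001], [-0.005, -0.001, -1.0]]
ft_force: [1.3, 0.5, -0.7]
finger_gap: 51.0
```

>>> apply_moves:
  series:
    - {"tx": 0.12,"ty": 0.12,"tz": -0.03,"rx": 0,"ry": 0,"rz": 0,"fingers": 0.55}
    - {"tx": 0.24,"ty": 0.24,"tz": -0.06,"rx": 0,"ry": 0,"rz": 0,"fingers": 0.55}
    - {"tx": 0.33,"ty": 0.36,"tz": -0.1,"rx": 0,"ry": 0,"rz": 0,"fingers": 0.55}
    - {"tx": 0.4,"ty": 0.48,"tz": -0.1,"rx": 0,"ry": 0,"rz": 0,"fingers": 0.55}
    - {"tx": 0.45,"ty": 0.6,"tz": -0.1,"rx": 0,"ry": 0,"rz": 0,"fingers": 0.55}
    - {"tx": 0.45,"ty": 0.72,"tz": -0.1,"rx": 0,"ry": 0,"rz": 0,"fingers": 0.55}
    - {"tx": 0.45,"ty": 0.84,"tz": -0.1,"rx": 0,"ry": 0,"rz": 0,"fingers": 0.55}
    - {"tx": 0.45,"ty": 0.95,"tz": -0.1,"rx": 0,"ry": 0,"rz": 0,"fingers": 0.55}
    - {"tx": 0.45,"ty": 0.95,"tz": -0.1,"rx": 0,"ry": 0,"rz": 0,"fingers": 0.55}

```text
clock: 24.12
eef_pos: [468.9, 333.9, 270.1]
tcp_rot: [[-0.998, 0.058, 0.003], [0.058, 0.998, 0.001], [-0.003, 0.001, -1.0]]
ft_force: [0.4, 0.0, -0.2]
finger_gap: 51.2
```

Run:
```python
from tilt import *
chk()
p,d,m=cam('top');cv2.imwrite('pics/fin_top_full.png',p);x,y=map(int,proj(m,[585,-10,90]));c=p[max(0,y-60):y+60,x-80:x+80];cv2.imwrite('pics/fin_top.png',cv2.resize(c,None,fx=5,fy=5,interpolation=cv2.INTER_CUBIC))
v,u=np.mgrid[:480,:640];C=np.stack([(u-m['cx'])/m['fx']*d,(v-m['cy'])/m['fy']*d,d],-1);W=(C-np.array(m['t']))@np.array(m['R'])
for n,cx,cy in(('new',585.5,31.7),('loaded',580,-52)):
    s=W[(abs(W[...,0]-cx)<12)&(abs(W[...,1]-cy)<8)];print(n,len(s),np.median(s[:,2]))
p,d,m=cam('scene');cv2.imwrite('pics/fin_s.png',p)
```

```text
t24.12 gap51.2 F [ 0.4  0.  -0.2] T [ 0.05 -0.01 -0.01] pos [468.9 333.9 270.1] err [-117.2  302.2  120.1] rot [-0.08 -0.16 -0.49]
new 67 120.13414643580128
loaded 66 120.6857798063135
```

View pics/fin_top.png

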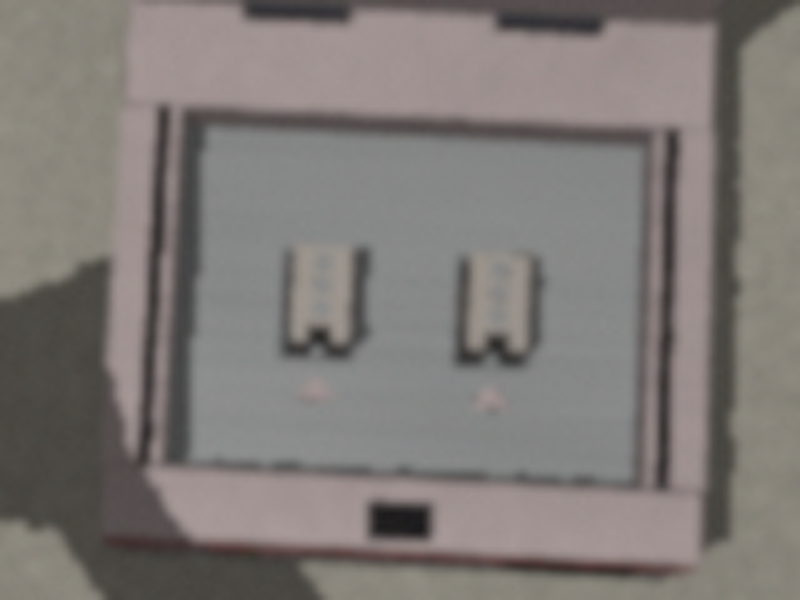

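View pics/fin_s.png

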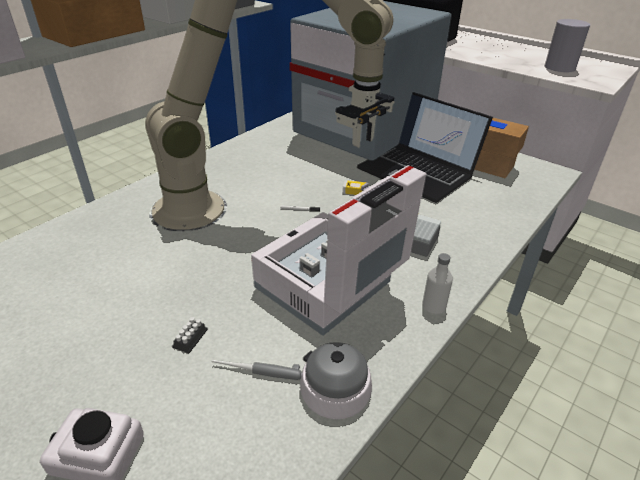

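Both cartridges stand equally high (120 mm, against 119 expected). The new one's groove at (320,338) points at its arrow at (315,388). The lid stands upright and the arm is clear.

```bash
python3 -c "
from workcell import env
print(env.job_done(), env.get_obs()['clock'])"
```

```text
the job is handed in; nothing more can be done
the job is handed in; nothing more can be done
```

The job is done and handed in at about 24 s of the 72 s allowed; the hand-in gave no verdict.

**What I did**
- **Lid:** I pinched the paddle and pulled it, and the lid came up unlatched. I carried it to about 0.73 rad and let go, and it rose by itself to its stop.
- **Standing the cartridge:** I picked up the grey cartridge, tilted it upright with the wrist and stood it on its foot on the bench. I let go, and it stood free.
- **Loading:** I took it again from above and lowered it into the empty bay, groove towards the arrow, until it met the floor. Then I let go and moved the arm clear.

**Last checks**
- **Fit:** Floor contact (about 5 N) came at the predicted height. The new cartridge's top measures 120 mm, the same as the loaded one (119 expected).
- **Orientation and lid:** The groove faces the arrow and the lid stands upright.
- **Other items:** I didn't handle the tube rack, tip box, pipette, loaded cartridge or yellow look-alikes, and the last pictures show nothing out of place. I did not re-measure their positions.

**What went differently than planned**
- **Joint 6:** It ran to its lower limit (0.111 against 0.11 rad) while pulling the paddle. This lifted the lid earlier than planned, and I re-planned from there.
- **Standing method:** I first tried letting the cartridge swing upright in a loose grip; it stayed level even at 3 N, so I used the wrist tilt.
- **Position mismatch:** Its standing position in the picture was about 9 mm off where the grip geometry put it. I used the picture, and the second grasp and insertion went in without force.

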